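# Clip the compact lids for curing

### The job

Start by pressing the activator canister's nozzle cap right down and letting it spring back up. Then move every compact lid from the wooden stand to a place in the aluminium rack, fully seated on edge, and put a spring clip from above onto the top of each, pushed well on near the middle of its top edge so that the jaws grip it and the clip stays upright (spare clips are left over). Last, slide the lamp dimmer's grip along its track until it is level with the pointer, and leave the jar, tape roll and brush where they are.

Things in the scene. Friction and masses are not known exactly. Their poses are not given: they have to be found in the camera images.
- lid0: compact-mirror lid: steel disc 70 mm diameter, 9 mm thick, standing on edge in the wooden stand at the start. Origin at the disc's centre, x along the disc's axis (thickness); top edge 35 mm above the origin. Loose, may lean a few degrees in a slot; may be absent.
- lid1: compact-mirror lid: steel disc 70 mm diameter, 9 mm thick, standing on edge in the wooden stand at the start. Origin at the disc's centre, x along the disc's axis (thickness); top edge 35 mm above the origin. Loose, may lean a few degrees in a slot; may be absent.
- lid2: compact-mirror lid: steel disc 70 mm diameter, 9 mm thick, standing on edge in the wooden stand at the start. Origin at the disc's centre, x along the disc's axis (thickness); top edge 35 mm above the origin. Loose, may lean a few degrees in a slot; may be absent.
- lid3: compact-mirror lid: steel disc 70 mm diameter, 9 mm thick, standing on edge in the wooden stand at the start. Origin at the disc's centre, x along the disc's axis (thickness); top edge 35 mm above the origin. Loose, may lean a few degrees in a slot; may be absent.
- clip0: steel spring clip like a big clothes-peg, standing on its shut jaws, levers up; any fits any lid. Origin mid-underside, z up to the levers (85 mm tall), x along its hinge (at z 40 mm), y the way it opens. Jaw blocks 36 x 36 mm together, z 0-9; above them a 16 mm wide hollow lets a lid in 28 mm deep. Levers 30 mm wide in x, z 40-85, splayed to 48 mm over their tops
- jaw0 (a joint): opening angle of clip0: 0 shut, 0.56 fully open, about 0.17 biting a lid. Squeezing the levers in y with 10 to 15 N opens it; fully open the levers are parallel, 21 mm over their outsides, and the jaws about 20 mm apart. clip0 is the +y lever and jaw: it leans by half this angle when both levers are squeezed
- clip1: steel spring clip like a big clothes-peg, standing on its shut jaws, levers up; any fits any lid. Origin mid-underside, z up to the levers (85 mm tall), x along its hinge (at z 40 mm), y the way it opens. Jaw blocks 36 x 36 mm together, z 0-9; above them a 16 mm wide hollow lets a lid in 28 mm deep. Levers 30 mm wide in x, z 40-85, splayed to 48 mm over their tops
- jaw1 (a joint): opening angle of clip1: 0 shut, 0.56 fully open, about 0.17 biting a lid. Squeezing the levers in y with 10 to 15 N opens it; fully open the levers are parallel, 21 mm over their outsides, and the jaws about 20 mm apart. clip1 is the +y lever and jaw: it leans by half this angle when both levers are squeezed
- clip2: steel spring clip like a big clothes-peg, standing on its shut jaws, levers up; any fits any lid. Origin mid-underside, z up to the levers (85 mm tall), x along its hinge (at z 40 mm), y the way it opens. Jaw blocks 36 x 36 mm together, z 0-9; above them a 16 mm wide hollow lets a lid in 28 mm deep. Levers 30 mm wide in x, z 40-85, splayed to 48 mm over their tops
- jaw2 (a joint): opening angle of clip2: 0 shut, 0.56 fully open, about 0.17 biting a lid. Squeezing the levers in y with 10 to 15 N opens it; fully open the levers are parallel, 21 mm over their outsides, and the jaws about 20 mm apart. clip2 is the +y lever and jaw: it leans by half this angle when both levers are squeezed
- clip3: steel spring clip like a big clothes-peg, standing on its shut jaws, levers up; any fits any lid. Origin mid-underside, z up to the levers (85 mm tall), x along its hinge (at z 40 mm), y the way it opens. Jaw blocks 36 x 36 mm together, z 0-9; above them a 16 mm wide hollow lets a lid in 28 mm deep. Levers 30 mm wide in x, z 40-85, splayed to 48 mm over their tops
- jaw3 (a joint): opening angle of clip3: 0 shut, 0.56 fully open, about 0.17 biting a lid. Squeezing the levers in y with 10 to 15 N opens it; fully open the levers are parallel, 21 mm over their outsides, and the jaws about 20 mm apart. clip3 is the +y lever and jaw: it leans by half this angle when both levers are squeezed
- clip4: steel spring clip like a big clothes-peg, standing on its shut jaws, levers up; any fits any lid. Origin mid-underside, z up to the levers (85 mm tall), x along its hinge (at z 40 mm), y the way it opens. Jaw blocks 36 x 36 mm together, z 0-9; above them a 16 mm wide hollow lets a lid in 28 mm deep. Levers 30 mm wide in x, z 40-85, splayed to 48 mm over their tops
- jaw4 (a joint): opening angle of clip4: 0 shut, 0.56 fully open, about 0.17 biting a lid. Squeezing the levers in y with 10 to 15 N opens it; fully open the levers are parallel, 21 mm over their outsides, and the jaws about 20 mm apart. clip4 is the +y lever and jaw: it leans by half this angle when both levers are squeezed
- rack: fixed aluminium curing rack, empty at the start: 50 x 370 mm, one straight slot 11 mm wide along its length (y), walls with flared lips 37 mm high, four places at y = -127.5, -42.5, 42.5, 127.5 mm where low black blocks cradle a lid on edge, its centre 41 mm over the table. Origin at the centre of its underside, x across the slot (the lids' thickness)
- stand: fixed plywood stand in which the lids start, shaped like the aluminium rack: 50 x 370 mm, one straight slot 11 mm wide along its length (y), walls with flared lips 37 mm high, four places at y = -127.5, -42.5, 42.5, 127.5 mm where low black blocks cradle a lid on edge, its centre 41 mm over the table. Origin at the centre of its underside, x across the slot (the lids' thickness)
- cap_top (a point): centre of the top of the sprung white nozzle cap (24 mm diameter) on the fixed aluminium activator canister; 160 mm above the table when up
- cap (a joint): how far the cap is pressed down, 0 to 0.007 m (fully down needs about 8 N); it springs back
- dimmer_top (a point): centre of the top of the black slider grip of the lamp dimmer, 28 x 20 x 40 mm (20 mm along the travel), 54 mm above the table, on a 14 mm high aluminium track 40 mm wide. Its y axis points along the travel, the way the joint grows
- dimmer (a joint): position of the dimmer grip on its track, 0 to 0.12 m; needs about 2 N
- pointer: small fixed black pointer block 14 x 5 x 16 mm beside the dimmer track, its centre 28 mm from the track's centre line; its y axis is along the track, same way as the grip's
- glue_jar: bystander: jar of glue, 52 mm diameter, 80 mm high; origin at its underside
- tape_roll: bystander: roll of tape lying flat, 80 mm diameter, 24 mm high; origin at its underside
- bench_brush: bystander: small brush lying flat; origin at its underside
Things that resemble listed ones, but are neither listed nor needed, are in the scene too. Leave any yellow look-alike of the part that bears cap_top alone.

How it is judged:
By the outcome, as a careful person would: the job done as asked, in the order asked, and still so for the second after the job is handed in, with the robot touching nothing.
Of lid0, lid1, lid2, lid3 only 3 to 4 are there at a start; the rules pass over those that are not, and their reading is None.
At some moment in a run one of clip0, clip1, clip2, clip3, clip4 may be knocked a few centimetres aside while the robot is not near it.
It also fails if it takes over 210 s, if anything falls off the work surface, if the arm or the gripper's body presses on something with over 40 N, if the wrist force passes 120 N, or if a joint passes its speed limit or range.

### The arm

A 6-joint arm with a two-finger parallel gripper is mounted at the origin on the work surface. World frame = base frame: x ahead of the robot, y to its left, z up, the work surface at z = 0. Lengths are in m, angles in rad, forces in N, time in s.
With the tool pointing down it reaches from about 0.3 to 0.875 m from the base axis. Payload 6.4 kg.
Tool frame: the origin (TCP) lies midway between the tips of the shut fingers; the grasp point (between the pads) lies 19 mm behind it; z points along the fingers, y is the line along which they close (so a half turn about z gives the same grasp; the last joint's range is limited). The gripper opens to 85 mm and grips with 20 to 120 N. Pads are 22 mm wide; open, the fingers measure 114 mm over their backs; the gripper's body (76 mm by 85 mm) begins 54 mm behind the grasp point. The pads swing forward as they close: fully open they stand 13 mm farther back than shut.
Start: joints at [-1.501, 0.181, 1.607, -0, 1.354, -0.206], TCP at [0.157, -0.553, 0.231] pointing down, gripper open.
Joint ranges: [-2.99, 2.99], [-0.89, 2.07], [0.3, 2.58], [-1.14, 4.28], [0, 2.63], [-3.12, 3.12]. Speed limits (rad/s): [2.57, 2.57, 3.01, 3.14, 3.14, 3.14].

### API

Orientations are given as a unit quaternion [x, y, z, w].
In Python, from cell import robot gives the robot as it stands.
- The arm moves only by the tool step_arm, never from a script. Its argument "targets" is a list of rows, each a list of 4 numbers: the shift along the tool's x, y, z scaled (see below), then the turn about the tool's z scaled (see below). A call has 1 to 20 rows; each row is the pose to reach, as a shift and turn from the pose commanded when the call began, along the tool's axes at that moment; what a row does not reach only later rows make up. The controller multiplies each number of a shift by 0.2 m and each number of a turn by 2 rad. A row lasts 1/8 s, in which the tool goes at most 62.5 mm and 10.7 degrees, less where a joint would pass 70% of its speed; a pose out of reach is approached as far as the arm can. A call with a number of a shift or a turn outside -1 to 1 is refused whole. A call with a gripper value outside its range is refused whole. "fingers" is the closure, from 0 (fully open) to 1 (shut), set as the call begins (left out, the last holds). The fingers move at their own pace and stop on an object; "force" is the grip in N (left out, the last holds). Time passes only in rows, so rows that repeat a pose let the fingers close. It gives the time, the measured TCP pose, the force, the opening and the grip force at its end, in the units of the state.
- robot.sense(): the state, without advancing time (a new reading comes with each control period).
- robot.get_image(name): name is "scene" or "top" or "wrist"; returns a dict with "image" (400x640x3 uint8, red, green, blue), "fx", "fy", "cx", "cy" (pixels), "rvec" (rotation vector, rad) and "tvec" (3), from world to camera coordinates, as OpenCV has them; the wrist camera has in their place "hand_eye" (4x4, takes a point from camera to tool coordinates, whose origin is the TCP and whose axes are the flange's). Camera axes: x right, y down, z forward; pixel columns grow to the right and rows downward; lengths in m; the calibration is good to about 2 mm. A picture is of the moment at which its call begins: read the wrist's pose just before it. There is no depth.
- robot.finish_job(): hands the job in; it is judged then, once.
The state is a dict: "clock": time; "joints": joint angles; "joint_vel": joint speeds; "tau": joint torques, N m; "tcp_pos": TCP position; "tcp_rot": TCP orientation; "wrist_force": force on the tool from outside, world axes, zero at the start; "wrist_torque": the same for the moment, N m; "opening": finger opening in m; "grasp_force": force on a finger pad.
Only numpy, scipy, OpenCV 4.12 (cv2) and the standard library are available. Lean on these libraries where they do the work, as an engineer would, in place of code of your own. Each camera call takes 0.05 s, during which the arm holds its last target. There are 200 camera calls.

## Working session

There is one attempt and no reset: what is moved stays moved. The work goes in short steps, Python scripts to look and compute and a tool call to move; the robot and the scene stay as the last step left them, time stands still between calls to the robot, and variables do not carry over. Pictures are saved under pics/ and viewed, at most 14 in all, crops included, and the job is handed in when it is done.

Besides the shell and the picture viewer there is one more tool, called after "Call:" in YAML: its name, and indented under it one key for each argument. step_arm: Moves the arm, as the interface text tells. Its arguments: {"type":"object","properties":{"targets":{"type":"array","items":{"type":"array","items":{"type":"number","minimum":-1,"maximum":1}}},"fingers":{"type":"number"},"force":{"type":"number"}},"required":["targets"]}

```bash
mkdir -p pics; ls
cat > h.py <<'E'
import numpy as np, cv2
from cell import robot
from scipy.spatial.transform import Rotation as R
def cam(n):
    s=robot.sense(); d=robot.get_image(n); 
    K=np.array([[d['fx'],0,d['cx']],[0,d['fy'],d['cy']],[0,0,1.]])
    if n=='wrist':
        T=np.eye(4);T[:3,:3]=R.from_quat(s['tcp_rot']).as_matrix();T[:3,3]=s['tcp_pos']
        W=T@np.array(d['hand_eye']); Rc=W[:3,:3].T; t=-Rc@W[:3,3]
    else:
        Rc=R.from_rotvec(np.ravel(d['rvec'])).as_matrix(); t=np.ravel(d['tvec'])
    return d['image'],K,Rc,t
def ray(c,uv,z):
    _,K,Rc,t=c; o=-Rc.T@t; d=Rc.T@np.linalg.inv(K)@np.array([uv[0],uv[1],1.])
    return o+d*(z-o[2])/d[2]
def proj(c,p):
    _,K,Rc,t=c; q=K@(Rc@np.array(p)+t); return q[:2]/q[2]
def save(n,im,s=1.):
    im=cv2.resize(im,None,fx=s,fy=s,interpolation=cv2.INTER_CUBIC) if s!=1 else im
    cv2.imwrite('pics/'+n+'.png',im[...,::-1])
E
python3 - <<'E'
from h import *
import pickle
C={}
for n in('top','scene','wrist'):
    C[n]=cam(n); save(n+'0',C[n][0],1.25); print(n,-C[n][2].T@C[n][3],C[n][1][0,0])
pickle.dump(C,open('c0.pkl','wb'))
print(robot.sense())
E
```

```text
pics
top [ 0.44299753 -0.00649679  1.09085677] 378.2272270706853
scene [1.23131451 0.69196422 0.85875306] 484.2361363561553
wrist [ 0.22320457 -0.53434749  0.37190787] 323.2838889531457
{'clock': 0.15, 'joints': array([-1.50128586e+00,  1.81379252e-01,  1.60780273e+00, -2.62368374e-05,
        1.35376390e+00, -2.06305857e-01]), 'joint_vel': array([-6.75760925e-04, -2.38174214e-03, -2.99899050e-03, -1.87395822e-03,
       -8.01082395e-06, -1.48726471e-03]), 'tau': array([ 1.39724820e-03, -4.45258498e+01, -3.51693857e+01, -3.33949101e-04,
        5.84351583e-03,  2.86848808e-05]), 'tcp_pos': array([ 0.15656648, -0.55283047,  0.23057431]), 'tcp_rot': array([ 9.90505115e-01,  1.37474212e-01,  3.34639976e-05, -6.75907933e-04]), 'wrist_force': array([ 0.89396005,  0.25956403, -0.02288383]), 'wrist_torque': array([ 0.02512051, -0.0075903 , -0.00571687]), 'grasp_force': 0.0, 'opening': 0.08523655555851684}
```

View pics/top0.png

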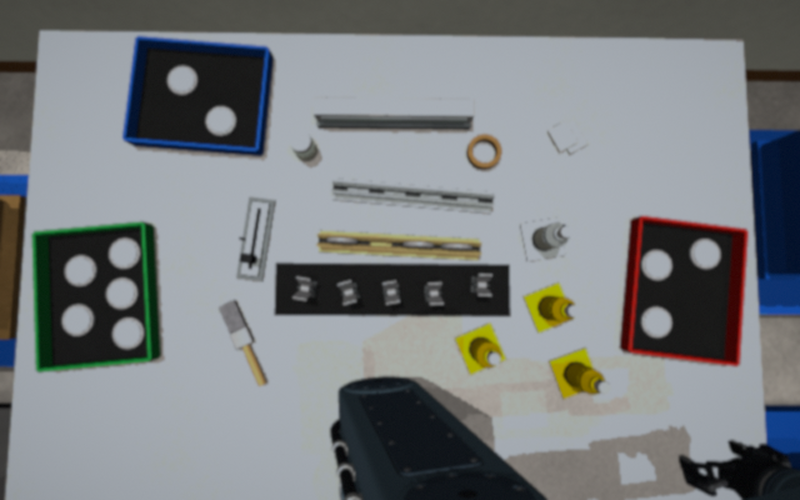

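View pics/scene0.png

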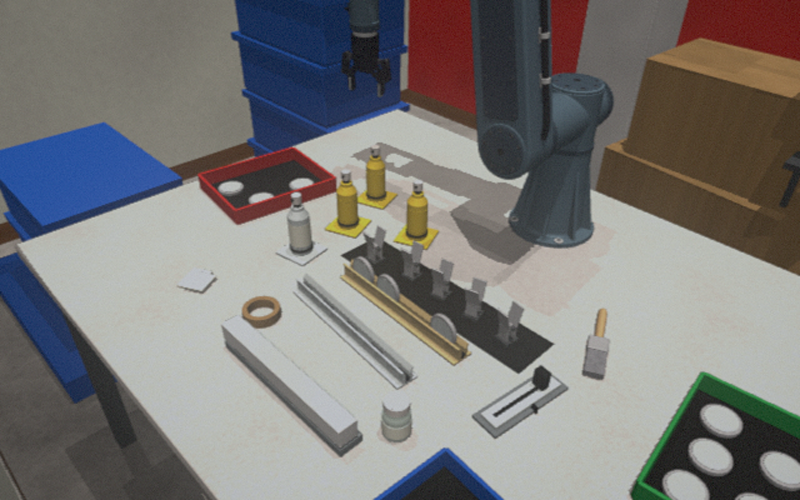

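The top view (800-px scale) shows the aluminium canister at (550,238), with yellow look-alikes at (552,308), (486,350) and (582,378). The plywood stand is at (400,245) with lids at about x 343, 420 and 462, the rack is at (413,196), and the five clips on the black mat run along y≈290. The dimmer is at (256,240), its grip at (248,260) and the pointer at (241,238). The canister to press is the silver one: it is the only aluminium one with a white cap, and the others are yellow. I'll confirm that in a crop.

Run:
```python
from h import *
import pickle
C=pickle.load(open('c0.pkl','rb'))
t=C['top'][0];s=C['scene'][0]
a=cv2.resize(t[165:225,400:480],(400,300),interpolation=cv2.INTER_CUBIC)
b=cv2.resize(s[145:215,215:275],(400,300*400//300),interpolation=cv2.INTER_CUBIC)[:300]
b=cv2.resize(s[145:205,215:295],(400,300),interpolation=cv2.INTER_CUBIC)
c=cv2.resize(t[150:220,180:260],(400,300),interpolation=cv2.INTER_CUBIC)
d=cv2.resize(t[180:255,210:415],(800,293),interpolation=cv2.INTER_CUBIC)
save('crop1',np.vstack([np.hstack([a,b]),d]))
c=C['top']
k=.8
for n,uv,z in [('cap',(565,234),.16),('rackL',(334,186),.037),('rackR',(493,203),.037),('stL',(319,239),.037),('stR',(480,250),.037),('lidA',(343,240),.07),('lidB',(420,244),.07),('lidC',(462,246),.07),('grip',(248,260),.054),('pt',(241,238),.016),('trackT',(262,198),.014),('trackB',(249,280),.014),('jar',(305,150),.08),('tape',(484,151),.02)]+[('clip',(x,y),.06) for x,y in [(304,288),(348,292),(391,292),(434,293),(483,285)]]:
    print(n,ray(c,(uv[0]*k,uv[1]*k),z).round(3))
```

```text
cap [ 0.549 -0.344  0.16 ]
rackL [0.668 0.133 0.037]
rackR [ 0.632 -0.227  0.037]
stL [0.547 0.164 0.037]
stR [ 0.525 -0.196  0.037]
lidA [0.542 0.107 0.07 ]
lidB [ 0.535 -0.06   0.07 ]
lidC [ 0.531 -0.151  0.07 ]
grip [0.499 0.315 0.054]
pt [0.551 0.344 0.016]
trackT [0.643 0.3   0.014]
trackB [0.455 0.324 0.014]
jar [0.738 0.191 0.08 ]
tape [ 0.757 -0.211  0.02 ]
clip [0.438 0.19  0.06 ]
clip [0.43  0.095 0.06 ]
clip [0.431 0.002 0.06 ]
clip [ 0.429 -0.091  0.06 ]
clip [ 0.447 -0.198  0.06 ]
```

View pics/crop1.png

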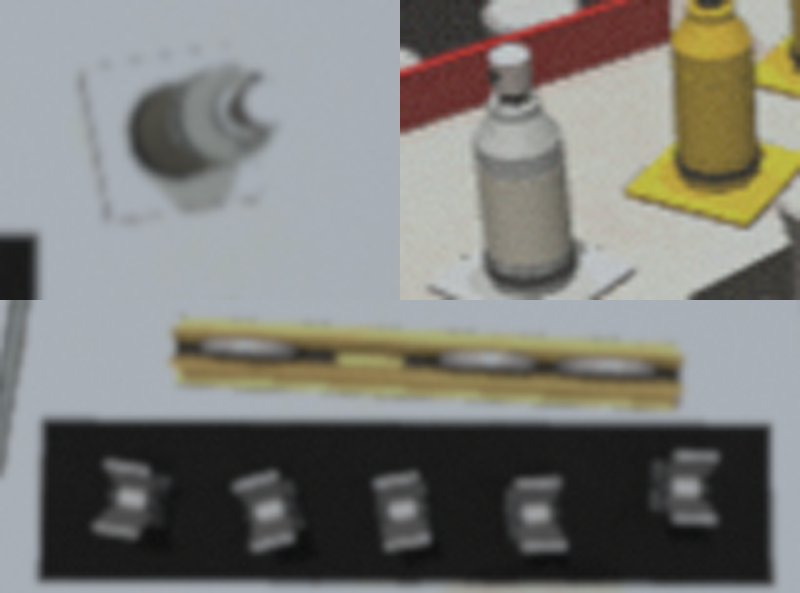

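The crop confirms it: the silver-grey canister on the plain plate has the white cap, with its top at scene px (237,155). The stand holds three lids, and the slot second from the left is empty. The five clips stand on the mat at different yaws.

```bash
cat >> h.py <<'E'
def tri(obs):
    A=[];b=[]
    for c,uv in obs:
        _,K,Rc,t=c; o=-Rc.T@t; d=Rc.T@np.linalg.inv(K)@np.array([uv[0],uv[1],1.]); d/=np.linalg.norm(d)
        P=np.eye(3)-np.outer(d,d); A.append(P); b.append(P@o)
    A=np.vstack(A);b=np.hstack(b); x=np.linalg.lstsq(A,b,rcond=None)[0]; return x,np.linalg.norm(A@x-b)
def go(p,yaw=None):
    "row numbers from the present pose to TCP p, tool-x yaw (world, rad; mod pi chosen nearest, joint 6 in range)"
    s=robot.sense(); M=R.from_quat(s['tcp_rot']).as_matrix(); y0=np.arctan2(M[1,0],M[0,0])
    sh=M.T@(np.array(p)-s['tcp_pos'])/.2
    tn=0
    if yaw is not None:
        d=-(yaw-y0); d=(d+np.pi/2)%np.pi-np.pi/2; tn=d/2
    print('row',sh.round(3),round(tn,3),'| yaw0',y0.round(3),'j6',s['joints'][5].round(2),'j1',s['joints'][0].round(2)); return sh,tn
E
python3 - <<'E'
from h import *
import pickle
C=pickle.load(open('c0.pkl','rb'))
print(tri([(C['top'],(453,184)),(C['scene'],(237,155.4))]), ray(C['scene'],(237,155.4),.16))
go([.549,-.344,.26])
E
```

```text
(array([ 0.55535698, -0.34452057,  0.16265042]), np.float64(0.0023943056270290153)) [ 0.55216898 -0.34652448  0.16      ]
row [ 2.172 -0.471 -0.146] 0 | yaw0 0.276 j6 -0.21 j1 -1.5
```

Call:
step_arm:
  targets:
    - [0.3,-0.1,-0.15,0]
    - [0.6,-0.15,-0.2,0]
    - [1,-0.25,-0.2,0]
    - [1,-0.25,-0.2,0]
  fingers: 1
  force: 60

```text
clock: 0.65
tcp_pos: [0.338, -0.4486, 0.2714]
tcp_rot: [0.99, 0.139, 0.0, -0.0]
wrist_force: [-1.2, -0.6, 0.0]
opening: 0.0121
grasp_force: 0.0
```

Call:
step_arm:
  targets:
    - [0.4,-0.1,0,0]
    - [0.8,-0.2,0,0]
    - [0.8,-0.2,0,0]

```text
clock: 1.02
tcp_pos: [0.4805, -0.3667, 0.271]
tcp_rot: [0.99, 0.138, 0.0, -0.0]
wrist_force: [-0.9, -1.0, -0.7]
opening: -0.0001
grasp_force: 0.0
```

Run:
```python
from h import *
c=cam('wrist'); save('w1',c[0],1.25); print(robot.sense()['tcp_pos'], proj(c,[.5525,-.346,.16])*1.25)
go([.5525,-.346,.165])
```

```text
[ 0.4835143  -0.36424192  0.27089321] [397.50273156 115.83715731]
row [0.355 0.008 0.53 ] 0 | yaw0 0.28 j6 0.45 j1 -0.84
```

View pics/w1.png

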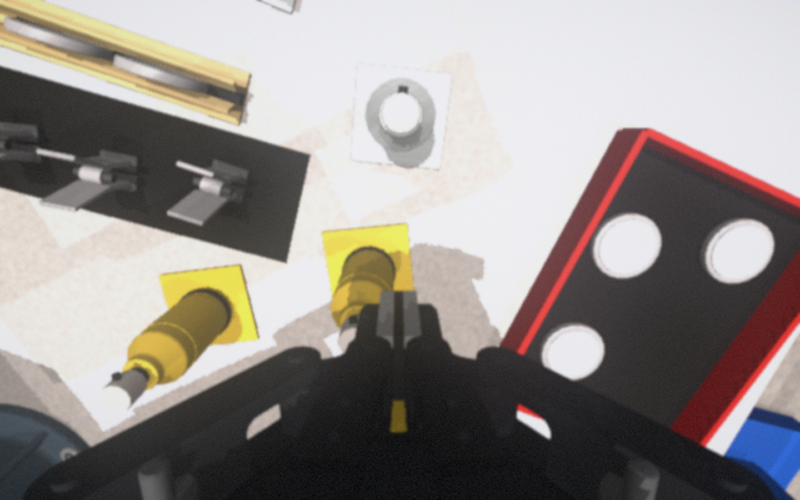

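In the wrist view the cap top is at (400,115), and my estimate projects to (397,116), so they agree. Next I go above it and press.

Call:
step_arm:
  targets:
    - [0.2,0,0.1,0]
    - [0.36,0.01,0.25,0]
    - [0.36,0.01,0.45,0]
    - [0.36,0.01,0.5,0]
    - [0.36,0.01,0.5,0]

```text
clock: 1.7
tcp_pos: [0.5478, -0.351, 0.171]
tcp_rot: [0.991, 0.137, -0.0, -0.001]
wrist_force: [1.5, -0.6, -0.2]
opening: -0.0
grasp_force: 0.0
```

Call:
step_arm:
  targets:
    - [0,0,0.03,0]
    - [0,0,0.06,0]
    - [0,0,0.08,0]
    - [0,0,0.09,0]
    - [0,0,0.095,0]

```text
clock: 2.33
tcp_pos: [0.5487, -0.3518, 0.1538]
tcp_rot: [0.991, 0.137, 0.001, 0.001]
wrist_force: [-0.7, -0.1, 7.3]
opening: -0.0001
grasp_force: 3.7
```

Call:
step_arm:
  targets:
    - [0,0,0.01,0]
    - [0,0,0.02,0]
    - [0,0,0.03,0]
    - [0,0,0.03,0]

```text
clock: 2.82
tcp_pos: [0.549, -0.352, 0.1527]
tcp_rot: [0.99, 0.138, 0.001, 0.002]
wrist_force: [-11.8, 7.2, 31.4]
opening: 0.0002
grasp_force: 15.7
```

The force reached 31 N and the cap stopped at z 0.1527, so it is fully down. I retract and go to view the stand, rack and clips.

Call:
step_arm:
  targets:
    - [0,0,-0.1,0]
    - [0,0,-0.3,0]
    - [0,0,-0.6,0]
    - [0,0,-0.7,-0.1]
    - [0,-0.25,-0.8,-0.2]
    - [0,-0.5,-0.9,-0.3]
    - [0.2,-0.75,-1,-0.4]
    - [0.3,-1,-1,-0.5]
    - [0.3,-1,-1,-0.6]
    - [0.3,-1,-1,-0.615]
    - [0.3,-1,-1,-0.615]
  fingers: 0

```text
clock: 4.2
tcp_pos: [0.5515, -0.1418, 0.3461]
tcp_rot: [0.73, 0.684, -0.0, -0.0]
wrist_force: [-0.3, -0.2, 0.0]
opening: 0.0856
grasp_force: 0.0
```

Run:
```python
from h import *
c=cam('scene'); cy,cx=155,237
save('capup',c[0][135:215,195:275],5)
print(robot.sense()['wrist_force'],robot.sense()['joint_vel'].round(2)); go([.53,-.05,.36],1.51)
```

```text
[ 0.15190655  1.41931107 -0.20062578] [-0.01  0.   -0.   -0.    0.    0.01]
row [ 0.452 -0.138 -0.069] -0.003 | yaw0 1.504 j6 -0.39 j1 -0.46
```

Call:
step_arm:
  targets:
    - [0.2,-0.1,-0.05,0]
    - [0.45,-0.14,-0.05,0]
    - [0.45,-0.14,-0.05,0]
    - [0.45,-0.14,-0.05,0]

```text
clock: 4.75
tcp_pos: [0.5295, -0.0509, 0.3563]
tcp_rot: [0.73, 0.683, -0.0, 0.0]
wrist_force: [0.6, 0.2, 0.4]
opening: 0.0852
grasp_force: 0.0
```

Run:
```python
from h import *
import pickle
c=cam('wrist'); save('w2',c[0],1.25); pickle.dump(c,open('w2.pkl','wb')); print(robot.sense()['tcp_pos'],-c[2].T@c[3],c[2][2])
```

```text
[ 0.52958122 -0.05133333  0.35612815] [0.53387303 0.01820956 0.49765499] [-0.01783012 -0.27387408 -0.96160027]
```

View pics/w2.png

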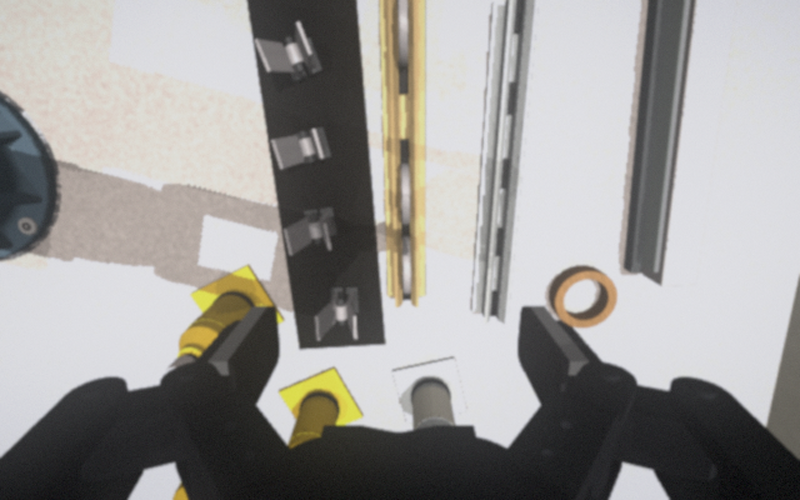

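The wrist view shows clips at (290,50), (300,148), (315,230) and (340,310), lids in the stand at (405,35), (404,190) and (404,262), and the near end of the rack slot at about (493,318). The far ends are out of frame, so I shift forward to see both ends.

Call:
step_arm:
  targets:
    - [0.25,-0.1,0,0]
    - [0.5,-0.2,0,0]
    - [0.5,-0.2,0,0]
    - [0.5,-0.2,0,0]
    - [0.5,-0.2,0,0]

```text
clock: 5.42
tcp_pos: [0.4966, 0.0503, 0.3561]
tcp_rot: [0.731, 0.683, -0.0, -0.0]
wrist_force: [0.1, -0.0, 0.6]
opening: 0.085
grasp_force: 0.0
```

Run:
```python
from h import *
import pickle
c=cam('wrist'); pickle.dump(c,open('w3.pkl','wb')); print(robot.sense()['tcp_pos'])
save('w3',np.rot90(c[0][0:330,190:470]),2.3)
```

```text
[0.49650323 0.05044207 0.35604635]
```

View pics/w3.png

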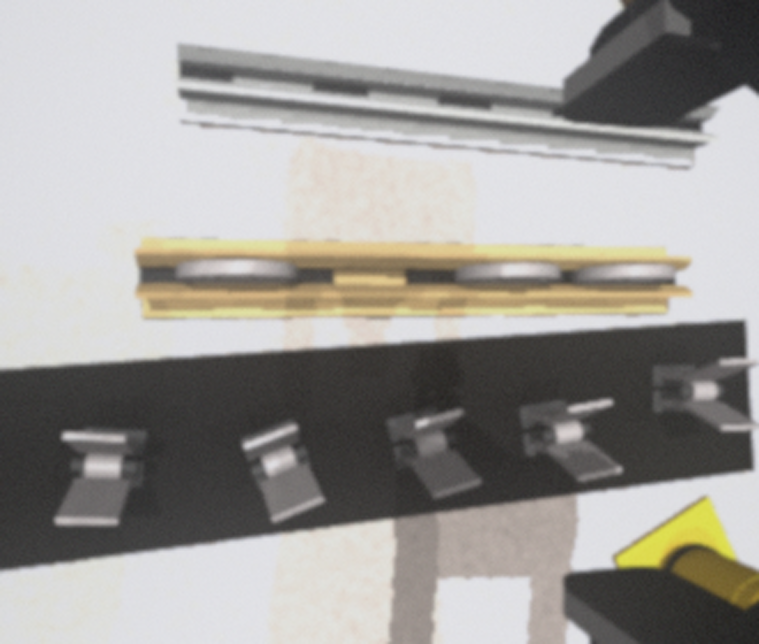

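The rotated view shows stand lids at (236,268), (508,270) and (626,272), the stand slot from (140,275) to (689,277), and clips at (100,465), (278,462), (430,442), (565,432) and (702,390). For an unskewed measurement I hover straight over the rack.

Call:
step_arm:
  targets:
    - [0,0.25,0,0]
    - [0,0.5,0,0]
    - [0.1,0.75,0,0]
    - [0.1,0.77,0,0]
    - [0.1,0.77,0,0]
    - [0.1,0.77,0,0]

```text
clock: 6.22
tcp_pos: [0.6504, 0.0612, 0.3571]
tcp_rot: [0.73, 0.683, 0.0, 0.0]
wrist_force: [-0.3, -0.1, 0.4]
opening: 0.0854
grasp_force: 0.0
```

Run:
```python
from h import *
import pickle
c=cam('wrist'); pickle.dump(c,open('w4.pkl','wb')); print(robot.sense()['tcp_pos'])
w2=pickle.load(open('w2.pkl','rb'))
a=np.rot90(c[0][20:300,280:380]); b=np.rot90(w2[0][0:280,280:380])
save('w4',np.vstack([a,b]),2.85)
```

```text
[0.65036931 0.06129684 0.35746079]
```

View pics/w4.png

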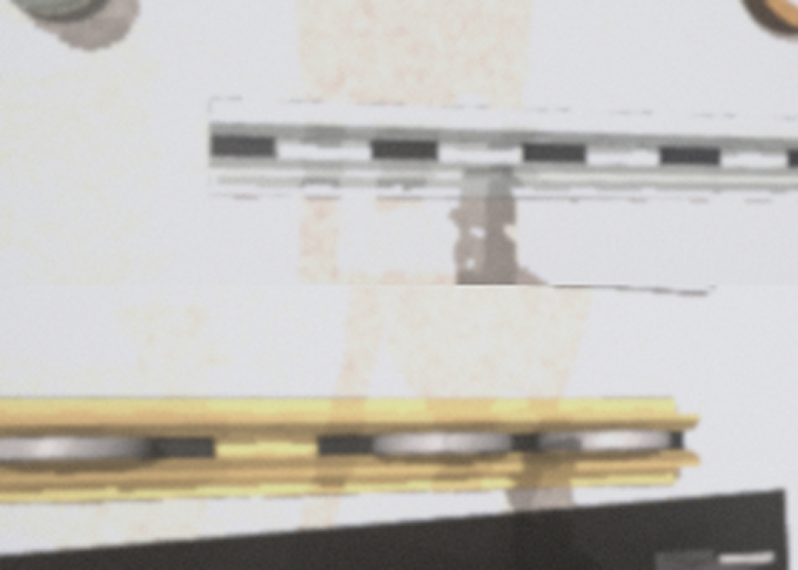

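The composite shows the rack's black blocks at (243,146), (404,149), (554,152) and (690,156), with bright floors, which are the places, at x'=322, 480, 623 and 754. The stand's empty place is at (266,447), and the stand's base end is at x'=676.

Run:
```python
from h import *
import pickle
w2=pickle.load(open('w2.pkl','rb'));w4=pickle.load(open('w4.pkl','rb'));w3=pickle.load(open('w3.pkl','rb'));top=pickle.load(open('c0.pkl','rb'))['top']
f4=lambda c,r:(379-r/2.85,20+c/2.85); f2=lambda c,r:(379-(r-285)/2.85,c/2.85); f3=lambda c,r:(469-r/2.3,c/2.3)
print('cx',w4[1])
for c,r in [(243,146),(404,149),(554,152),(690,156)]: print('blk',ray(w4,f4(c,r),.012).round(4))
for c,r in [(322,147.5),(480,150.5),(623,154),(754,157.5)]: print('floor',ray(w4,f4(c,r),.006).round(4))
print('end',ray(w4,f4(211,148),.0).round(4),ray(w4,f4(211,148),.037).round(4))
print('edge',ray(w4,f4(211,98),0).round(4),ray(w4,f4(211,194),0).round(4))
for c,r in [(180,447),(345,443),(683,440)]: print('stblk',ray(w2,f2(c,r),.012).round(4))
print('stfloor',ray(w2,f2(266,446),.006).round(4),'baseend',ray(w2,f2(676,440),0).round(4),'lipend',ray(w2,f2(699,440),.037).round(4))
print('w3 stand L',ray(w3,f3(137,275),.037).round(4))
for n,c,r in [('lid',65,446),('lid',442,440),('lid',604,440)]: print(n,ray(w2,f2(c,r),.076).round(4))
```

```text
cx [[323.28388895   0.         318.45647927]
 [  0.         323.28388895 192.62830389]
 [  0.           0.           1.        ]]
blk [0.6682 0.1226 0.012 ]
blk [0.6618 0.0398 0.012 ]
blk [ 0.6551 -0.045   0.012 ]
blk [ 0.6477 -0.129   0.012 ]
floor [0.6653 0.0824 0.006 ]
floor [ 0.6585 -0.0038  0.006 ]
floor [ 0.6514 -0.0894  0.006 ]
floor [ 0.6441 -0.175   0.006 ]
end [ 0.6685  0.1385 -0.    ] [0.6674 0.1379 0.037 ]
edge [0.6943 0.1368 0.    ] [0.6447 0.14   0.    ]
stblk [0.5426 0.0679 0.012 ]
stblk [ 0.5396 -0.0115  0.012 ]
stblk [ 0.5296 -0.2003  0.012 ]
stfloor [0.5406 0.0276 0.006 ] baseend [ 0.5298 -0.2013  0.    ] lipend [ 0.5292 -0.1985  0.037 ]
w3 stand L [0.5456 0.1686 0.037 ]
lid [0.5446 0.1057 0.076 ]
lid [ 0.5375 -0.0513  0.076 ]
lid [ 0.5327 -0.1301  0.076 ]
```

Run:
```python
from h import *
go([.5437,.1117,.12],1.527)
```

```text
row [ 0.217 -0.55   1.187] -0.011 | yaw0 1.505 j6 -0.02 j1 -0.09
```

Call:
step_arm:
  targets:
    - [0.1,-0.25,0.2,0]
    - [0.22,-0.55,0.5,-0.011]
    - [0.22,-0.55,0.8,-0.011]
    - [0.22,-0.55,1,-0.011]
    - [0.22,-0.55,1,-0.011]
    - [0.22,-0.55,1,-0.011]

```text
clock: 7.02
tcp_pos: [0.5459, 0.1126, 0.1594]
tcp_rot: [0.722, 0.692, 0.001, 0.001]
wrist_force: [0.1, 0.4, 0.7]
opening: 0.0857
grasp_force: 0.0
```

Run:
```python
from h import *
print(robot.sense()['tcp_pos']);go([.5437,.1117,.043],1.527)
```

```text
[0.54590093 0.11255844 0.15935102]
row [-0.005 -0.013  0.582] 0.0 | yaw0 1.528 j6 0.03 j1 -0.01
```

Call:
step_arm:
  targets:
    - [-0.005,-0.013,0.25,0]
    - [-0.005,-0.013,0.45,0]
    - [-0.005,-0.013,0.58,0]
    - [-0.005,-0.013,0.58,0]
    - [-0.005,-0.013,0.58,0]

```text
clock: 7.65
tcp_pos: [0.5443, 0.1118, 0.0433]
tcp_rot: [0.722, 0.692, 0.002, 0.002]
wrist_force: [0.1, -0.0, -0.7]
opening: 0.0852
grasp_force: 0.0
```

Call:
step_arm:
  targets:
    - [0,0,0,0]
    - [0,0,0,0]
    - [0,0,0,0]
    - [0,0,0,0]
    - [0,0,0,0]
    - [0,0,0,0]
  fingers: 1
  force: 40

```text
clock: 8.4
tcp_pos: [0.5433, 0.1118, 0.0409]
tcp_rot: [0.722, 0.692, 0.001, 0.001]
wrist_force: [5.4, 0.1, -2.3]
opening: 0.0087
grasp_force: 39.5
```

Call:
step_arm:
  targets:
    - [0,0,-0.1,0]
    - [0,0,-0.3,0]
    - [0,0,-0.5,0]
    - [0,0,-0.5,0]

```text
clock: 8.9
tcp_pos: [0.5436, 0.112, 0.1437]
tcp_rot: [0.722, 0.692, 0.002, 0.002]
wrist_force: [0.4, -0.5, 0.6]
opening: 0.0084
grasp_force: 40.9
```

Run:
```python
from h import *
s=robot.sense();print(s['tcp_pos'],s['wrist_force'],s['opening']);go([.665,.0811,.14],1.4886)
```

```text
[0.54355747 0.11201169 0.14365732] [ 0.3943113  -0.46467055  0.6438708 ] 0.008378587141129563
row [-0.128  0.613  0.022] 0.02 | yaw0 1.528 j6 0.03 j1 -0.01
```

Call:
step_arm:
  targets:
    - [-0.06,0.3,0,0.01]
    - [-0.128,0.61,0,0.02]
    - [-0.128,0.613,0,0.02]
    - [-0.128,0.613,0.02,0.02]
    - [-0.128,0.613,0.02,0.02]

```text
clock: 9.52
tcp_pos: [0.6609, 0.0817, 0.135]
tcp_rot: [0.736, 0.677, -0.001, -0.001]
wrist_force: [-0.1, -0.6, 0.3]
opening: 0.0085
grasp_force: 40.8
```

Run:
```python
from h import *
s=robot.sense();print(s['tcp_pos'],s['wrist_force'],s['opening']);c=cam('wrist');save('w5',c[0],1.25);go([.665,.0811,.06],1.4886)
```

```text
[0.66093002 0.08171989 0.1350253 ] [-0.13469048 -0.61035875  0.2582344 ] 0.008467201316665814
row [-0.002  0.019  0.379] -0.0 | yaw0 1.489 j6 0.03 j1 -0.05
```

View pics/w5.png

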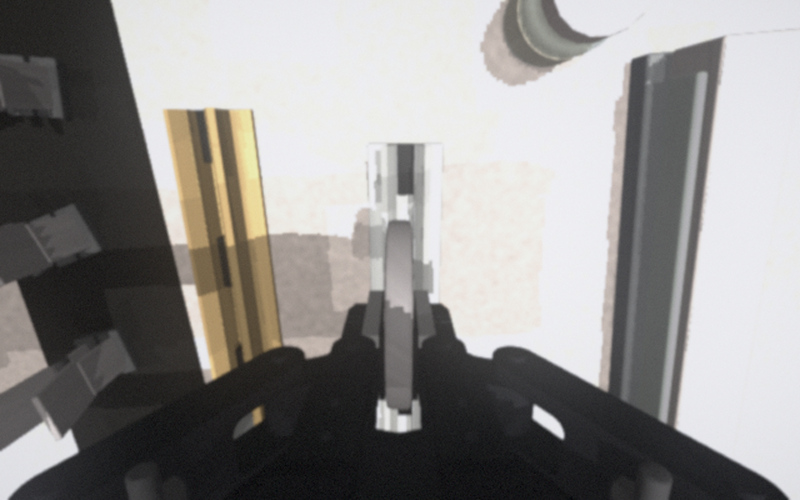

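The lid is held upright between the pads (400,300), and the rack's end block is at (405,170). The slot is a few mm to the right, which matches the computed 4 mm.

Call:
step_arm:
  targets:
    - [0,0.02,0.15,0]
    - [0,0.02,0.3,0]
    - [0,0.02,0.34,0]
    - [0,0.02,0.34,0]
    - [0,0.02,0.34,0]

```text
clock: 10.2
tcp_pos: [0.6679, 0.0809, 0.0702]
tcp_rot: [0.736, 0.677, 0.001, 0.001]
wrist_force: [-0.0, 0.4, -0.3]
opening: 0.0088
grasp_force: 40.8
```

Call:
step_arm:
  targets:
    - [0,0,0.03,0]
    - [0,0,0.06,0]
    - [0,0,0.09,0]
    - [0,0,0.11,0]
    - [0,0,0.12,0]

```text
clock: 10.82
tcp_pos: [0.6662, 0.0808, 0.0439]
tcp_rot: [0.736, 0.677, -0.001, -0.001]
wrist_force: [-4.8, 0.1, 1.8]
opening: 0.0082
grasp_force: 41.7
```

Call:
step_arm:
  targets:
    - [0,-0.005,0.01,0]
    - [0,-0.005,0.02,0]
    - [0,-0.005,0.02,0]

```text
clock: 11.2
tcp_pos: [0.6661, 0.0808, 0.0402]
tcp_rot: [0.736, 0.677, 0.0, 0.0]
wrist_force: [-1.5, -0.1, -0.6]
opening: 0.008
grasp_force: 41.4
```

Call:
step_arm:
  targets:
    - [0,0,0,0]
    - [0,0,0,0]
    - [0,0,0,0]
    - [0,0,0,0]
    - [0,0,0,0]
  fingers: 0

```text
clock: 11.82
tcp_pos: [0.6659, 0.0808, 0.0403]
tcp_rot: [0.736, 0.677, 0.0, 0.0]
wrist_force: [0.2, -0.0, 0.1]
opening: 0.0854
grasp_force: 0.0
```

Call:
step_arm:
  targets:
    - [0,0,-0.2,0]
    - [0,0,-0.45,0]
    - [-0.1,-0.2,-0.5,0]
    - [-0.4,-0.4,-0.5,0]
    - [-0.7,-0.6,-0.5,0]
    - [-0.7,-0.6,-0.5,0]
    - [-0.7,-0.6,-0.5,0]

```text
clock: 12.7
tcp_pos: [0.5347, -0.0495, 0.1407]
tcp_rot: [0.737, 0.676, 0.0, 0.0]
wrist_force: [-0.2, 0.6, 0.2]
opening: 0.0856
grasp_force: 0.0
```

Run:
```python
from h import *
print(robot.sense()['tcp_pos']);go([.536,-.0582,.043],1.527)
```

```text
[ 0.5346845  -0.04951569  0.14072763]
row [-0.043  0.01   0.489] -0.021 | yaw0 1.485 j6 -0.23 j1 -0.31
```

Call:
step_arm:
  targets:
    - [-0.043,0.01,0.25,-0.021]
    - [-0.043,0.01,0.45,-0.021]
    - [-0.043,0.01,0.49,-0.021]
    - [-0.043,0.01,0.49,-0.021]
    - [-0.043,0.01,0.49,-0.021]

```text
clock: 13.32
tcp_pos: [0.5377, -0.0575, 0.0441]
tcp_rot: [0.721, 0.693, 0.001, 0.001]
wrist_force: [-0.0, 0.8, 0.6]
opening: 0.085
grasp_force: 0.0
```

Call:
step_arm:
  targets:
    - [0,0,0,0]
    - [0,0,0,0]
    - [0,0,0,0]
    - [0,0,0,0]
    - [0,0,0,0]
    - [0,0,0,0]
  fingers: 1
  force: 40

```text
clock: 14.08
tcp_pos: [0.536, -0.0575, 0.0424]
tcp_rot: [0.721, 0.692, 0.0, 0.0]
wrist_force: [-0.7, 0.5, 1.0]
opening: 0.0083
grasp_force: 41.9
```

Call:
step_arm:
  targets:
    - [0,0,-0.1,0]
    - [0,0,-0.3,0]
    - [0,0,-0.5,0]
    - [0,0,-0.5,0]

```text
clock: 14.58
tcp_pos: [0.5383, -0.0582, 0.1457]
tcp_rot: [0.721, 0.693, 0.002, 0.003]
wrist_force: [1.0, -0.4, -0.6]
opening: 0.0085
grasp_force: 41.9
```

Run:
```python
from h import *
s=robot.sense();print(s['tcp_pos'],s['wrist_force'],s['opening']);go([.6587,-.0036,.14],1.4886)
```

```text
[ 0.53833525 -0.05819402  0.14573819] [ 0.96388053 -0.4174914  -0.64186269] 0.008469642960089846
row [0.297 0.59  0.032] 0.021 | yaw0 1.53 j6 -0.29 j1 -0.33
```

Call:
step_arm:
  targets:
    - [0.15,0.3,0,0.01]
    - [0.297,0.59,0,0.021]
    - [0.297,0.59,0,0.021]
    - [0.297,0.59,0.03,0.021]
    - [0.297,0.59,0.03,0.021]
    - [0.297,0.59,0.03,0.021]

```text
clock: 15.32
tcp_pos: [0.6554, -0.0036, 0.1363]
tcp_rot: [0.736, 0.677, -0.0, -0.0]
wrist_force: [-0.0, -0.3, -0.2]
opening: 0.0086
grasp_force: 41.8
```

Run:
```python
from h import *
s=robot.sense();print(s['tcp_pos'],s['wrist_force'],s['opening']);go([.6587,-.0036,.07],1.4886)
```

```text
[ 0.6553553  -0.00356273  0.13628788] [-0.03548328 -0.31523186 -0.2361704 ] 0.008639863054137357
row [0.001 0.017 0.331] -0.001 | yaw0 1.487 j6 -0.1 j1 -0.19
```

Call:
step_arm:
  targets:
    - [0,0.012,0.15,0]
    - [0,0.012,0.3,0]
    - [0,0.012,0.33,0]
    - [0,0.012,0.33,0]
    - [0,0.012,0.33,0]

```text
clock: 15.95
tcp_pos: [0.6598, -0.0035, 0.0721]
tcp_rot: [0.736, 0.677, 0.001, 0.001]
wrist_force: [0.4, -0.4, 0.1]
opening: 0.0083
grasp_force: 41.8
```

Call:
step_arm:
  targets:
    - [0,0,0.03,0]
    - [0,0,0.06,0]
    - [0,0,0.09,0]
    - [0,0,0.12,0]
    - [0,0,0.135,0]
    - [0,0,0.135,0]

```text
clock: 16.7
tcp_pos: [0.6586, -0.0031, 0.043]
tcp_rot: [0.736, 0.677, -0.0, -0.0]
wrist_force: [-0.1, -1.3, -1.5]
opening: 0.0081
grasp_force: 41.8
```

Call:
step_arm:
  targets:
    - [0,0,0.008,0]
    - [0,0,0.013,0]
    - [0,0,0.013,0]

```text
clock: 17.08
tcp_pos: [0.6592, -0.0032, 0.0423]
tcp_rot: [0.736, 0.677, 0.0, 0.0]
wrist_force: [-5.0, -0.3, 8.5]
opening: 0.0085
grasp_force: 43.2
```

Call:
step_arm:
  targets:
    - [0,0,0,0]
    - [0,0,0,0]
    - [0,0,0,0]
    - [0,0,0,0]
    - [0,0,0,0]
  fingers: 0

```text
clock: 17.7
tcp_pos: [0.6586, -0.0031, 0.0406]
tcp_rot: [0.736, 0.677, -0.0, -0.0]
wrist_force: [-0.4, -0.7, -0.2]
opening: 0.0853
grasp_force: 0.0
```

Call:
step_arm:
  targets:
    - [0,0,-0.2,0]
    - [0,0,-0.45,0]
    - [-0.1,-0.2,-0.5,0]
    - [-0.4,-0.4,-0.5,0]
    - [-0.7,-0.58,-0.5,-0.02]
    - [-0.74,-0.58,-0.5,-0.02]
    - [-0.74,-0.58,-0.5,-0.02]
    - [-0.74,-0.58,-0.5,-0.02]

```text
clock: 18.7
tcp_pos: [0.5312, -0.1405, 0.1408]
tcp_rot: [0.722, 0.692, 0.0, 0.0]
wrist_force: [-0.5, 0.7, 0.3]
opening: 0.0854
grasp_force: 0.0
```

Run:
```python
from h import *
print(robot.sense()['tcp_pos']);go([.5325,-.1431,.043],1.527)
```

```text
[ 0.53120962 -0.1405012   0.14081233]
row [-0.013  0.007  0.489] 0.0 | yaw0 1.528 j6 -0.43 j1 -0.47
```

Call:
step_arm:
  targets:
    - [-0.013,0.004,0.25,0]
    - [-0.013,0.004,0.45,0]
    - [-0.013,0.004,0.49,0]
    - [-0.013,0.004,0.49,0]
    - [-0.013,0.004,0.49,0]

```text
clock: 19.32
tcp_pos: [0.5331, -0.1439, 0.0445]
tcp_rot: [0.722, 0.692, 0.001, 0.001]
wrist_force: [1.1, -0.6, -0.2]
opening: 0.0852
grasp_force: 0.0
```

Call:
step_arm:
  targets:
    - [0,0,0,0]
    - [0,0,0,0]
    - [0,0,0,0]
    - [0,0,0,0]
    - [0,0,0,0]
    - [0,0,0,0]
  fingers: 1
  force: 40

```text
clock: 20.08
tcp_pos: [0.5317, -0.1437, 0.0428]
tcp_rot: [0.722, 0.692, 0.0, 0.0]
wrist_force: [1.3, 0.7, 0.6]
opening: 0.008
grasp_force: 41.9
```

Call:
step_arm:
  targets:
    - [0,0,-0.1,0]
    - [0,0,-0.3,0]
    - [0,0,-0.48,0]
    - [0,0,-0.48,0]
    - [0,0,-0.48,0]

```text
clock: 20.7
tcp_pos: [0.5308, -0.1433, 0.1378]
tcp_rot: [0.722, 0.692, -0.0, -0.001]
wrist_force: [-0.4, 0.1, -1.0]
opening: 0.0085
grasp_force: 41.9
```

Run:
```python
from h import *
s=robot.sense();print(s['tcp_pos'],s['wrist_force'],s['opening']);go([.6517,-.0884,.14],1.4886)
```

```text
[ 0.53079084 -0.14329491  0.13777118] [-0.35683845  0.06914328 -0.9719059 ] 0.008546973121331666
row [ 0.3    0.592 -0.012] 0.02 | yaw0 1.528 j6 -0.44 j1 -0.48
```

Call:
step_arm:
  targets:
    - [0.15,0.3,0,0.01]
    - [0.3,0.595,0,0.02]
    - [0.3,0.595,0,0.02]
    - [0.3,0.595,0,0.02]
    - [0.3,0.595,0,0.02]
    - [0.3,0.595,0,0.02]

```text
clock: 21.45
tcp_pos: [0.652, -0.0896, 0.1387]
tcp_rot: [0.736, 0.677, -0.0, -0.0]
wrist_force: [0.0, 0.4, 0.0]
opening: 0.0084
grasp_force: 41.8
```

Run:
```python
from h import *
s=robot.sense();print(s['tcp_pos'],s['wrist_force'],s['opening']);go([.6517,-.0884,.07],1.4886)
```

```text
[ 0.65202485 -0.08957559  0.13874574] [0.02673121 0.379337   0.00380051] 0.00835213647571046
row [ 0.006 -0.002  0.344] -0.001 | yaw0 1.487 j6 -0.23 j1 -0.32
```

Call:
step_arm:
  targets:
    - [0.006,0,0.15,0]
    - [0.006,0,0.3,0]
    - [0.006,0,0.34,0]
    - [0.006,0,0.34,0]
    - [0.006,0,0.34,0]

```text
clock: 22.08
tcp_pos: [0.6541, -0.0881, 0.0724]
tcp_rot: [0.736, 0.677, 0.001, 0.001]
wrist_force: [1.2, -0.2, -0.9]
opening: 0.0084
grasp_force: 41.9
```

Call:
step_arm:
  targets:
    - [0,0,0.03,0]
    - [0,0,0.06,0]
    - [0,0,0.09,0]
    - [0,0,0.12,0]
    - [0,0,0.135,0]
    - [0,0,0.14,0]
    - [0,0,0.14,0]

```text
clock: 22.95
tcp_pos: [0.6527, -0.0876, 0.043]
tcp_rot: [0.736, 0.677, -0.0, -0.0]
wrist_force: [-4.9, -0.2, 4.1]
opening: 0.0085
grasp_force: 43.0
```

Call:
step_arm:
  targets:
    - [0,0,0.007,0]
    - [0,0,0.01,0]
    - [0,0,0.01,0]

```text
clock: 23.32
tcp_pos: [0.6528, -0.0876, 0.0427]
tcp_rot: [0.736, 0.677, -0.0, -0.0]
wrist_force: [-10.3, 0.9, 14.7]
opening: 0.0082
grasp_force: 44.5
```

Call:
step_arm:
  targets:
    - [0,0,0,0]
    - [0,0,0,0]
    - [0,0,0,0]
    - [0,0,0,0]
    - [0,0,0,0]
  fingers: 0

```text
clock: 23.95
tcp_pos: [0.6531, -0.0876, 0.0406]
tcp_rot: [0.736, 0.677, 0.0, -0.0]
wrist_force: [0.1, 0.1, -0.7]
opening: 0.0853
grasp_force: 0.0
```

Call:
step_arm:
  targets:
    - [0,0,-0.2,0]
    - [0,0,-0.5,0]
    - [0,-0.3,-0.8,0]
    - [0.2,-0.6,-1,0]
    - [0.5,-0.9,-1,-0.02]
    - [0.64,-1,-1,-0.02]
    - [0.64,-1,-1,-0.02]
    - [0.64,-1,-1,-0.02]

```text
clock: 24.95
tcp_pos: [0.4637, 0.0578, 0.2414]
tcp_rot: [0.721, 0.693, 0.001, 0.001]
wrist_force: [0.9, -0.5, 0.5]
opening: 0.0856
grasp_force: 0.0
```

Call:
step_arm:
  targets:
    - [0,0,-0.2,0]
    - [0,0,-0.4,0]
    - [0,0,-0.4,0]
    - [0,0,-0.4,0]

```text
clock: 25.45
tcp_pos: [0.4646, 0.0558, 0.3199]
tcp_rot: [0.722, 0.691, -0.0, -0.0]
wrist_force: [0.1, -0.2, -0.2]
opening: 0.0857
grasp_force: 0.0
```

Run:
```python
from h import *
import pickle
print(robot.sense()['tcp_pos']); c=cam('wrist'); pickle.dump(c,open('w6.pkl','wb'))
save('w6',np.vstack([np.rot90(c[0][0:330,230:400]),cv2.resize(cam('scene')[0][190:330,180:460],(330,165))]),2.3)
```

```text
[0.46464532 0.05580949 0.31992321]
```

View pics/w6.png

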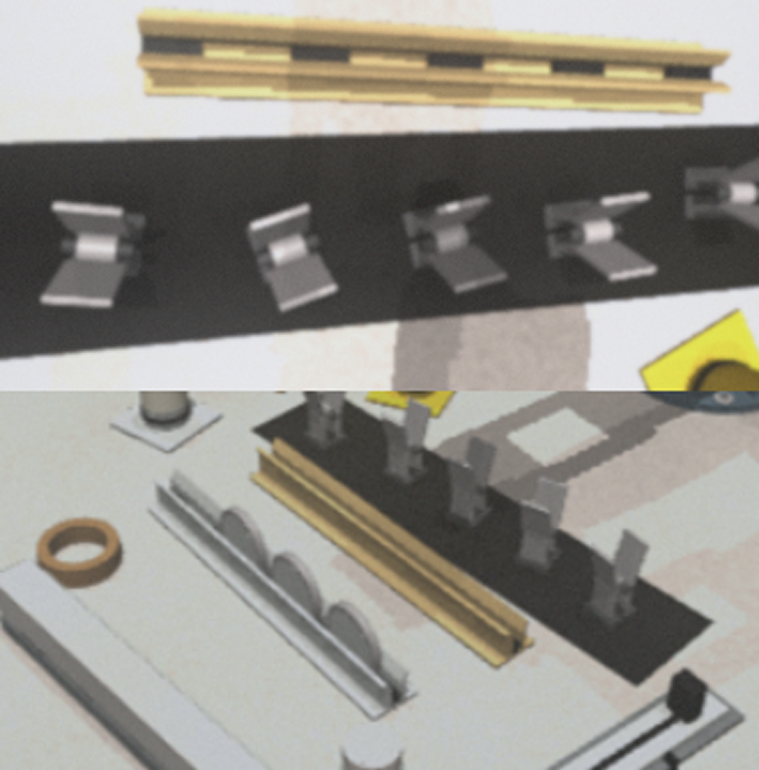

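The composite shows the stand empty and three lids upright in the rack. The clips' lever tops, as corner pairs, are: a (52,204)-(123,210)/(42,300)-(110,303), b (250,228)-(308,207)/(282,308)-(336,288), c (433,215)-(490,200)/(457,290)-(505,274), d (603,200)-(648,196)/(610,278)-(656,267).

Run:
```python
from h import *
import pickle
c=pickle.load(open('w6.pkl','rb')); f=lambda p:(399-p[1]/2.3,p[0]/2.3)
D={'a':[(52,204),(123,210),(42,302),(110,304),(97,247)],'b':[(250,228),(308,207),(282,308),(336,288),(288,249)],'c':[(433,215),(490,200),(457,290),(505,274),(452,238)],'d':[(603,200),(648,196),(610,278),(656,267),(597,232)]}
for k,v in D.items():
    P=[ray(c,f(p),.084)[:2] for p in v[:4]]; e=[P[0]-P[1],P[2]-P[3]]
    l=[np.linalg.norm(x) for x in e]; m=(P[0]+P[1]-P[2]-P[3])/2
    print(k,'ctr',np.mean(P,0).round(4),'hinge',ray(c,f(v[4]),.045)[:2].round(4),'len',np.round(l,3),'yaws',[np.arctan2(x[1],x[0]).round(3) for x in e],'sep',np.linalg.norm(m).round(3),'yaw from sep',(np.arctan2(m[1],m[0])+np.pi/2).round(3))
```

```text
a ctr [0.4381 0.1927] hinge [0.4386 0.1926] len [0.03  0.029] yaws [np.float64(1.427), np.float64(1.451)] sep 0.045 yaw from sep 1.417
b ctr [0.4299 0.0962] hinge [0.4311 0.0965] len [0.03  0.028] yaws [np.float64(1.871), np.float64(1.848)] sep 0.043 yaw from sep 1.874
c ctr [0.4302 0.0031] hinge [0.4311 0.0023] len [0.033 0.028] yaws [np.float64(1.765), np.float64(1.8)] sep 0.041 yaw from sep 1.792
d ctr [ 0.4294 -0.0913] hinge [ 0.4289 -0.0913] len [0.029 0.03 ] yaws [np.float64(1.601), np.float64(1.706)] sep 0.043 yaw from sep 1.639
```

Run:
```python
from h import *
go([.4303,.0963,.14],1.864)
```

```text
row [ 0.193 -0.175  0.896] -0.168 | yaw0 1.527 j6 -0.09 j1 -0.13
```

Call:
step_arm:
  targets:
    - [0.1,-0.1,0.2,-0.08]
    - [0.193,-0.175,0.5,-0.168]
    - [0.193,-0.175,0.8,-0.168]
    - [0.193,-0.175,0.9,-0.168]
    - [0.193,-0.175,0.9,-0.168]
    - [0.193,-0.175,0.9,-0.168]
  fingers: 0.25
  force: 30

```text
clock: 26.3
tcp_pos: [0.4317, 0.0964, 0.1414]
tcp_rot: [0.596, 0.803, 0.0, 0.0]
wrist_force: [0.9, 0.4, 0.6]
opening: 0.0644
grasp_force: 0.0
```

Run:
```python
from h import *
s=robot.sense();print(s['tcp_pos'],s['opening']);go([.4303,.0963,.05],1.864)
```

```text
[0.4316957  0.09644388 0.14138231] 0.06443735341814875
row [ 0.001 -0.007  0.457] -0.0 | yaw0 1.864 j6 -0.34 j1 -0.05
```

Call:
step_arm:
  targets:
    - [0,-0.005,0.15,0]
    - [0,-0.005,0.3,0]
    - [0,-0.005,0.4,0]
    - [0,-0.005,0.45,0]
    - [0,-0.005,0.45,0]

```text
clock: 26.92
tcp_pos: [0.4306, 0.0962, 0.0511]
tcp_rot: [0.596, 0.803, 0.0, 0.0]
wrist_force: [0.1, -0.8, -0.1]
opening: 0.0639
grasp_force: 0.0
```

Call:
step_arm:
  targets:
    - [0,0,0,0]
    - [0,0,0,0]
    - [0,0,0,0]
    - [0,0,0,0]
    - [0,0,0,0]
    - [0,0,0,0]
  fingers: 1
  force: 30

```text
clock: 27.68
tcp_pos: [0.432, 0.0959, 0.0543]
tcp_rot: [0.596, 0.803, 0.0, 0.002]
wrist_force: [-9.7, -2.4, 28.1]
opening: 0.0277
grasp_force: 27.6
```

Closing drags the clip down on the mat, with 28 N upward on the tool. I ease up a little.

Call:
step_arm:
  targets:
    - [0,0,-0.01,0]
    - [0,0,-0.02,0]
    - [0,0,-0.03,0]
    - [0,0,-0.03,0]
    - [0,0,-0.03,0]
  force: 40

```text
clock: 28.3
tcp_pos: [0.43, 0.0963, 0.0566]
tcp_rot: [0.596, 0.803, -0.0, -0.0]
wrist_force: [0.2, -1.5, -2.4]
opening: 0.0201
grasp_force: 44.8
```

Call:
step_arm:
  targets:
    - [0,0,-0.1,0]
    - [0,0,-0.3,0]
    - [0,0,-0.55,0]
    - [0,0,-0.67,0]
    - [0,0,-0.67,0]

```text
clock: 28.92
tcp_pos: [0.4315, 0.0963, 0.1924]
tcp_rot: [0.596, 0.803, 0.001, 0.002]
wrist_force: [-1.2, 0.4, -1.7]
opening: 0.0202
grasp_force: 44.8
```

Run:
```python
from h import *
s=robot.sense();print(s['tcp_pos'],s['wrist_force'],s['opening']);go([.6658,.0808,.19],1.4886)
```

```text
[0.4315211  0.09628966 0.19237022] [-1.15709538  0.36808738 -1.7151293 ] 0.02023921425999876
row [-0.413  1.099  0.017] 0.188 | yaw0 1.864 j6 -0.34 j1 -0.05
```

Call:
step_arm:
  targets:
    - [-0.1,0.25,0,0.05]
    - [-0.2,0.5,0,0.1]
    - [-0.3,0.75,0,0.15]
    - [-0.4,0.95,0,0.188]
    - [-0.413,1,0,0.188]
    - [-0.413,1,0,0.188]
    - [-0.413,1,0,0.188]
    - [-0.413,1,0,0.188]

```text
clock: 29.92
tcp_pos: [0.6445, 0.0754, 0.1908]
tcp_rot: [0.736, 0.677, -0.0, -0.0]
wrist_force: [-0.1, -0.1, -1.1]
opening: 0.0204
grasp_force: 44.8
```

Run:
```python
from h import *
s=robot.sense();print(s['tcp_pos'],s['wrist_force'],s['opening']);go([.6658,.0808,.14],1.4886)
c=cam('wrist');d=cam('scene');save('w7',np.hstack([c[0][:,160:480],cv2.resize(d[0][165:325,190:350],(400,400))]))
```

```text
[0.64450268 0.07535884 0.19084046] [-0.07654677 -0.13665916 -1.0745619 ] 0.020383165929192253
row [0.036 0.104 0.254] -0.0 | yaw0 1.488 j6 0.02 j1 -0.07
```

View pics/w7.png

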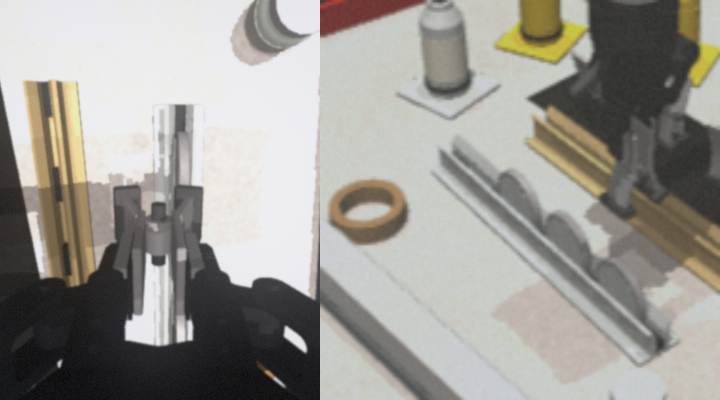

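The clip hangs upright and fully open at (158,235), with the lid to its right at (183,150), as computed (about 21 mm). I move over it and lower.

Call:
step_arm:
  targets:
    - [0.036,0.1,0,0]
    - [0.036,0.1,0,0]
    - [0.036,0.1,0,0]
    - [0.036,0.1,0.1,0]
    - [0.036,0.1,0.2,0]
    - [0.036,0.1,0.25,0]
    - [0.036,0.1,0.25,0]

```text
clock: 30.9
tcp_pos: [0.6648, 0.0805, 0.1386]
tcp_rot: [0.736, 0.677, -0.001, -0.001]
wrist_force: [0.4, 0.5, -1.2]
opening: 0.0201
grasp_force: 44.8
```

Run:
```python
from h import *
s=robot.sense();print(s['tcp_pos'],s['wrist_force'],s['opening']);go([.6658,.0808,.11],1.4886)
```

```text
[0.664833   0.08049282 0.13864734] [ 0.4379939   0.51091765 -1.24557856] 0.02012175525637868
row [0.002 0.005 0.143] -0.0 | yaw0 1.488 j6 0.03 j1 -0.06
```

Call:
step_arm:
  targets:
    - [0,0,0.04,0]
    - [0,0,0.08,0]
    - [0,0,0.11,0]
    - [0,0,0.13,0]
    - [0,0,0.14,0]
    - [0,0,0.145,0]

```text
clock: 31.65
tcp_pos: [0.666, 0.0805, 0.1117]
tcp_rot: [0.736, 0.677, 0.0, 0.0]
wrist_force: [0.5, 0.3, -0.9]
opening: 0.0202
grasp_force: 44.8
```

Call:
step_arm:
  targets:
    - [0,0,0.008,0]
    - [0,0,0.014,0]
    - [0,0,0.02,0]
    - [0,0,0.02,0]

```text
clock: 32.15
tcp_pos: [0.6659, 0.0805, 0.1076]
tcp_rot: [0.736, 0.677, -0.0, -0.0]
wrist_force: [0.2, 0.1, -1.1]
opening: 0.0205
grasp_force: 44.8
```

Call:
step_arm:
  targets:
    - [0,0,0.006,0]
    - [0,0,0.012,0]
    - [0,0,0.012,0]

```text
clock: 32.52
tcp_pos: [0.6658, 0.0805, 0.1051]
tcp_rot: [0.736, 0.677, -0.0, -0.0]
wrist_force: [0.5, 0.5, -1.7]
opening: 0.0202
grasp_force: 44.8
```

Call:
step_arm:
  targets:
    - [0,0,0.005,0]
    - [0,0,0.01,0]
    - [0,0,0.01,0]

```text
clock: 32.9
tcp_pos: [0.6659, 0.0805, 0.1031]
tcp_rot: [0.736, 0.677, -0.0, -0.0]
wrist_force: [0.3, 0.7, -0.3]
opening: 0.0202
grasp_force: 44.8
```

Call:
step_arm:
  targets:
    - [0,0,0.005,0]
    - [0,0,0.01,0]
    - [0,0,0.01,0]
    - [0,0,0.01,0]
    - [0,0,0.01,0]
  fingers: 0.2

```text
clock: 33.52
tcp_pos: [0.666, 0.0805, 0.1014]
tcp_rot: [0.736, 0.677, 0.0, 0.0]
wrist_force: [0.9, 0.3, -0.1]
opening: 0.0689
grasp_force: 0.0
```

Run:
```python
from h import *
s=robot.sense();print(s['tcp_pos'],s['wrist_force'],s['opening'])
c=cam('wrist');d=cam('scene');save('w8',np.hstack([c[0][100:400,200:440],cv2.resize(d[0][195:325,220:350],(400,300))]),1.25)
```

```text
[0.66603405 0.08054098 0.10142735] [ 0.85727307  0.26826286 -0.06020073] 0.06893984396268331
```

View pics/w8.png

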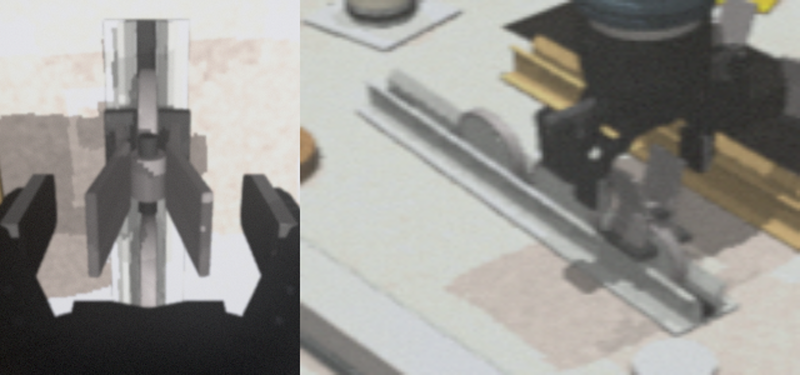

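The clip sits upright on the first lid with its levers splayed clear of the open fingers, at (150,190) in the left half. I retreat for the next clip.

Call:
step_arm:
  targets:
    - [0,0,-0.15,0]
    - [0,0,-0.35,0]
    - [0,0,-0.5,0]
    - [0,0,-0.6,0]
    - [0,0,-0.6,0]

```text
clock: 34.25
tcp_pos: [0.6669, 0.0805, 0.223]
tcp_rot: [0.736, 0.677, 0.001, 0.001]
wrist_force: [-0.0, 0.5, 0.6]
opening: 0.0681
grasp_force: 0.0
```

```bash
cat > blobs.py <<'E'
from h import *
import pickle
def blobs(c,z=.06):
    g=cv2.cvtColor(c[0],cv2.COLOR_RGB2GRAY)
    m=(g<60).astype(np.uint8); m=cv2.morphologyEx(m,cv2.MORPH_CLOSE,np.ones((15,15),np.uint8))
    b=((g>75)&(m>0)).astype(np.uint8)
    n,_,st,ce=cv2.connectedComponentsWithStats(b)
    for i in range(1,n):
        p=ray(c,ce[i],z)
        if st[i,4]>25 and .35<p[0]<.52 and -.28<p[1]<.27: print(p[:2].round(3),st[i,4])
if __name__=='__main__':
    print('before');blobs(pickle.load(open('c0.pkl','rb'))['top']);print('now');blobs(cam('top'))
    print(robot.sense()['tcp_pos'])
    go([.4306,.0028,.20],1.79)
E
python3 blobs.py
```

```text
before
[ 0.509 -0.095] 52
[ 0.508 -0.18 ] 48
[ 0.469 -0.202] 35
[0.459 0.194] 37
[0.45  0.104] 38
[0.451 0.007] 39
[ 0.45  -0.092] 38
[ 0.44  -0.197] 111
[0.43  0.195] 116
[0.422 0.094] 115
[0.423 0.001] 118
[ 0.42  -0.092] 115
now
[0.503 0.071] 84
[ 0.508 -0.174] 96
[ 0.448 -0.198] 190
[0.441 0.003] 110
[ 0.429 -0.091] 206
[0.66597776 0.08052859 0.22117622]
row [-0.485 -1.141  0.105] -0.151 | yaw0 1.488 j6 0.03 j1 -0.06
```

Call:
step_arm:
  targets:
    - [-0.1,-0.25,0,-0.04]
    - [-0.25,-0.5,0,-0.08]
    - [-0.4,-0.75,0,-0.12]
    - [-0.48,-1,0,-0.15]
    - [-0.48,-1,0,-0.151]
    - [-0.48,-1,0,-0.151]
    - [-0.48,-1,0,-0.151]
  fingers: 0.25

```text
clock: 35.17
tcp_pos: [0.4595, 0.0015, 0.221]
tcp_rot: [0.626, 0.78, -0.0, -0.0]
wrist_force: [-0.0, -1.1, -0.7]
opening: 0.064
grasp_force: 0.0
```

Run:
```python
from blobs import *
c=cam('wrist');pickle.dump(c,open('w9.pkl','wb'));blobs(c,.06)
for z in(.085,.04): print(proj(c,[.4306,.0028,z]))
print(robot.sense()['tcp_pos']);go([.4306,.0028,.14],1.79)
print('b now'); blobs(cam('top'))
```

```text
[0.44  0.026] 107
[ 0.453 -0.01 ] 76
[ 0.411 -0.02 ] 34
[ 0.423 -0.06 ] 74
[ 0.44  -0.058] 139
[ 0.382 -0.114] 462
[ 0.449 -0.102] 278
[ 0.415 -0.105] 82
[ 0.44  -0.152] 108
[ 0.458 -0.153] 138
[ 0.43 -0.2 ] 168
[286.87602346 173.64660552]
[291.05023963 163.97289907]
[0.45948774 0.00155413 0.22103817]
row [ 0.037 -0.139  0.405] 0.0 | yaw0 1.79 j6 -0.48 j1 -0.26
b now
[ 0.508 -0.174] 96
[ 0.445 -0.09 ] 563
[0.434 0.129] 506
[ 0.469 -0.202] 35
[0.459 0.194] 35
[ 0.44  -0.197] 107
[0.438 0.19 ] 58
[0.418 0.2  ] 40
```

Run:
```python
from blobs import *
c=pickle.load(open('w9.pkl','rb')); im=c[0].copy(); u=proj(c,[.4306,.0028,.085]); cv2.drawMarker(im,tuple(int(round(x)) for x in u),(255,0,0),0,6,1)
save('w9',im[60:300,180:460],2.4)
```

```text
(no output)
```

View pics/w9.png

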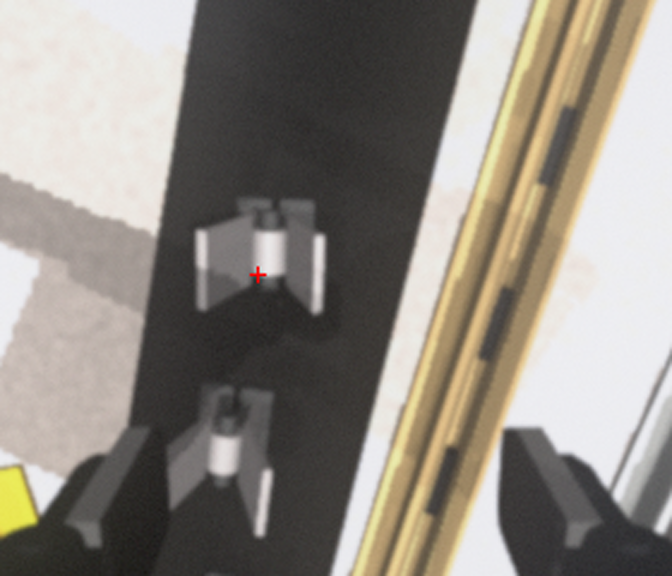

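Clip c's lever tops run (200,231)-(203,311) and (318,234)-(320,314). Their centre matches the red marker and their edges are parallel to the tool, so clip c has not moved.

Call:
step_arm:
  targets:
    - [0.037,-0.14,0,0]
    - [0.037,-0.14,0.1,0]
    - [0.037,-0.14,0.3,0]
    - [0.037,-0.14,0.4,0]
    - [0.037,-0.14,0.4,0]
    - [0.037,-0.14,0.4,0]

```text
clock: 36.02
tcp_pos: [0.4306, 0.0025, 0.1421]
tcp_rot: [0.625, 0.78, 0.0, 0.0]
wrist_force: [0.0, -0.1, 0.2]
opening: 0.0639
grasp_force: 0.0
```

Run:
```python
from h import *
s=robot.sense();print(s['tcp_pos'],s['opening']);go([.4306,.0028,.053],1.79)
```

```text
[0.43063218 0.00245981 0.14208078] 0.06394929466232338
row [ 0.002 -0.     0.445] 0.0 | yaw0 1.79 j6 -0.49 j1 -0.27
```

Call:
step_arm:
  targets:
    - [0,0,0.15,0]
    - [0,0,0.3,0]
    - [0,0,0.4,0]
    - [0,0,0.45,0]
    - [0,0,0.455,0]

```text
clock: 36.65
tcp_pos: [0.4302, 0.0024, 0.0507]
tcp_rot: [0.626, 0.78, 0.0, 0.0]
wrist_force: [-0.8, -0.5, -0.4]
opening: 0.0645
grasp_force: 0.0
```

Call:
step_arm:
  targets:
    - [0,0,0,0]
    - [0,0,0,0]
    - [0,0,-0.01,0]
    - [0,0,-0.02,0]
    - [0,0,-0.03,0]
    - [0,0,-0.03,0]
    - [0,0,-0.03,0]
    - [0,0,-0.03,0]
  fingers: 1
  force: 40

```text
clock: 37.65
tcp_pos: [0.4296, 0.0026, 0.0561]
tcp_rot: [0.626, 0.78, -0.0, -0.0]
wrist_force: [0.0, 0.3, -1.7]
opening: 0.0205
grasp_force: 43.8
```

Call:
step_arm:
  targets:
    - [0,0,-0.1,0]
    - [0,0,-0.3,0]
    - [0,0,-0.55,0]
    - [0,0,-0.67,0]
    - [0,0,-0.67,0]

```text
clock: 38.28
tcp_pos: [0.4311, 0.0022, 0.192]
tcp_rot: [0.626, 0.78, 0.001, 0.002]
wrist_force: [0.7, -0.2, -1.3]
opening: 0.0203
grasp_force: 43.7
```

Run:
```python
from h import *
s=robot.sense();print(s['tcp_pos'],s['wrist_force'],s['opening']);go([.6588,-.0033,.19],1.4886)
```

```text
[0.43113087 0.00221118 0.19202283] [ 0.6554899  -0.15328754 -1.31299793] 0.020334292657939925
row [-0.274  1.105  0.015] 0.151 | yaw0 1.79 j6 -0.49 j1 -0.27
```

Call:
step_arm:
  targets:
    - [-0.06,0.25,0,0.05]
    - [-0.12,0.5,0,0.1]
    - [-0.2,0.75,0,0.15]
    - [-0.27,0.95,0,0.151]
    - [-0.274,1,0,0.151]
    - [-0.274,1,0,0.151]
    - [-0.274,1,0,0.151]
    - [-0.274,1,0,0.151]

```text
clock: 39.28
tcp_pos: [0.636, -0.0073, 0.1904]
tcp_rot: [0.736, 0.677, -0.0, -0.0]
wrist_force: [0.8, 0.4, -2.1]
opening: 0.0205
grasp_force: 43.7
```

Run:
```python
from h import *
s=robot.sense();print(s['tcp_pos'],s['wrist_force'],s['opening']);go([.6588,-.0033,.14],1.4886)
```

```text
[ 0.63600346 -0.00731866  0.19041259] [ 0.83807454  0.3575784  -2.06263423] 0.020454986763716532
row [0.029 0.112 0.252] -0.0 | yaw0 1.488 j6 -0.11 j1 -0.2
```

Call:
step_arm:
  targets:
    - [0.029,0.11,0,0]
    - [0.029,0.11,0,0]
    - [0.029,0.11,0,0]
    - [0.029,0.11,0.1,0]
    - [0.029,0.11,0.2,0]
    - [0.029,0.11,0.25,0]
    - [0.029,0.11,0.25,0]
    - [0.029,0.11,0.25,0]

```text
clock: 40.28
tcp_pos: [0.6597, -0.0036, 0.1407]
tcp_rot: [0.736, 0.677, 0.0, 0.0]
wrist_force: [0.3, 0.3, -0.4]
opening: 0.0205
grasp_force: 43.7
```

Run:
```python
from h import *
s=robot.sense();print(s['tcp_pos'],s['wrist_force'],s['opening']);go([.6588,-.0033,.103],1.4886)
```

```text
[ 0.65967483 -0.00361147  0.14070944] [ 0.27781663  0.2606043  -0.41487284] 0.020497649991394605
row [ 0.001 -0.005  0.189] -0.0 | yaw0 1.488 j6 -0.1 j1 -0.18
```

Call:
step_arm:
  targets:
    - [0,0,0.04,0]
    - [0,0,0.08,0]
    - [0,0,0.12,0]
    - [0,0,0.15,0]
    - [0,0,0.17,0]
    - [0,0,0.18,0]
    - [0,0,0.185,0]
    - [0,0,0.185,0]

```text
clock: 41.28
tcp_pos: [0.6594, -0.0035, 0.1034]
tcp_rot: [0.736, 0.677, 0.0, 0.0]
wrist_force: [-0.5, -0.1, -0.8]
opening: 0.0202
grasp_force: 43.7
```

Call:
step_arm:
  targets:
    - [0,0,0.005,0]
    - [0,0,0.01,0]
    - [0,0,0.01,0]
    - [0,0,0.01,0]
    - [0,0,0.01,0]
  fingers: 0.2

```text
clock: 41.9
tcp_pos: [0.6594, -0.0035, 0.1015]
tcp_rot: [0.736, 0.677, 0.0, 0.0]
wrist_force: [0.9, -0.4, -0.1]
opening: 0.0683
grasp_force: 0.0
```

Call:
step_arm:
  targets:
    - [0,0,-0.15,0]
    - [0,0,-0.35,0]
    - [0,0,-0.5,0]
    - [0,0,-0.6,0]
    - [0,0,-0.6,0]

```text
clock: 42.52
tcp_pos: [0.6602, -0.0037, 0.223]
tcp_rot: [0.736, 0.677, 0.001, 0.001]
wrist_force: [-0.3, -0.2, -0.2]
opening: 0.068
grasp_force: 0.0
```

Run:
```python
from h import *
s=robot.sense();print(s['tcp_pos'],s['wrist_force'],s['opening']);go([.4292,-.0913,.20],1.645)
```

```text
[ 0.66018593 -0.00366342  0.22298421] [-0.27222808 -0.20204552 -0.23000275] 0.06797604846965676
row [-0.532 -1.115  0.112] -0.079 | yaw0 1.488 j6 -0.1 j1 -0.18
```

Call:
step_arm:
  targets:
    - [-0.1,-0.25,0,-0.02]
    - [-0.25,-0.5,0,-0.04]
    - [-0.4,-0.75,0,-0.06]
    - [-0.53,-1,0,-0.079]
    - [-0.53,-1,0,-0.079]
    - [-0.53,-1,0,-0.079]
    - [-0.53,-1,0,-0.079]
  fingers: 0.25

```text
clock: 43.4
tcp_pos: [0.4519, -0.0923, 0.2209]
tcp_rot: [0.68, 0.733, 0.0, -0.0]
wrist_force: [0.2, 0.3, 0.2]
opening: 0.0638
grasp_force: 0.0
```

Run:
```python
from blobs import *
c=cam('wrist');d=cam('scene'); im=c[0].copy(); u=proj(c,[.4292,-.0913,.085]); cv2.drawMarker(im,tuple(int(round(x)) for x in u),(255,0,0),0,6,1)
t=cam('top'); pickle.dump((c,d,t),open('w10.pkl','wb'))
save('w10',np.hstack([im[60:260,200:420],cv2.resize(d[0][175:325,200:365],(220,200)),]),1.8)
print(robot.sense()['tcp_pos']);go([.4292,-.0913,.14],1.645)
```

```text
[ 0.45178754 -0.09223144  0.22105118]
row [ 0.013 -0.112  0.405] 0.001 | yaw0 1.647 j6 -0.54 j1 -0.46
```

View pics/w10.png

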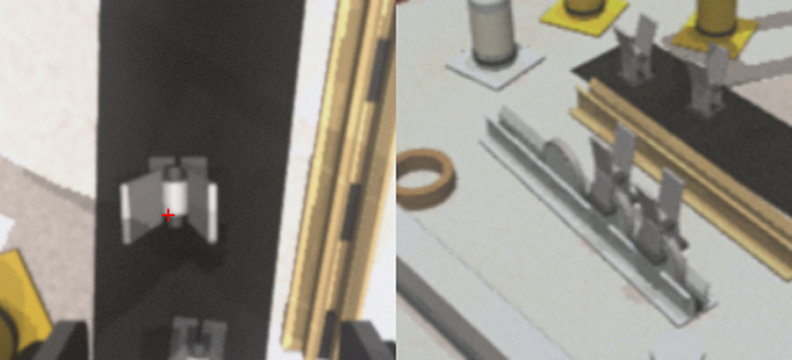

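Clip d's lever tops run (123,184)-(127,243) and (212,183)-(215,242), centred on the marker and slanted about 0.05 rad. Both placed clips stand upright on their lids, at (610,165) and (660,215) in the right half.

Call:
step_arm:
  targets:
    - [0.013,-0.112,0,-0.02]
    - [0.013,-0.112,0.1,-0.02]
    - [0.013,-0.112,0.3,-0.02]
    - [0.013,-0.112,0.4,-0.02]
    - [0.013,-0.112,0.4,-0.02]
    - [0.013,-0.112,0.4,-0.02]

```text
clock: 44.3
tcp_pos: [0.4295, -0.0918, 0.1422]
tcp_rot: [0.665, 0.747, 0.0, 0.001]
wrist_force: [-0.9, 0.4, 0.2]
opening: 0.0642
grasp_force: 0.0
```

Run:
```python
from h import *
s=robot.sense();print(s['tcp_pos'],s['opening']);go([.4292,-.0913,.0505])
```

```text
[ 0.42947434 -0.09183658  0.14215067] 0.06416815491886699
row [ 0.003 -0.002  0.458] 0 | yaw0 1.686 j6 -0.6 j1 -0.48
```

Call:
step_arm:
  targets:
    - [0,0,0.15,0]
    - [0,0,0.3,0]
    - [0,0,0.4,0]
    - [0,0,0.45,0]
    - [0,0,0.455,0]

```text
clock: 44.92
tcp_pos: [0.4291, -0.0919, 0.0507]
tcp_rot: [0.665, 0.747, 0.0, 0.0]
wrist_force: [-0.7, 0.4, 0.8]
opening: 0.0642
grasp_force: 0.0
```

Call:
step_arm:
  targets:
    - [0,0,0,0]
    - [0,0,0,0]
    - [0,0,-0.01,0]
    - [0,0,-0.02,0]
    - [0,0,-0.03,0]
    - [0,0,-0.03,0]
    - [0,0,-0.03,0]
    - [0,0,-0.03,0]
  fingers: 1
  force: 40

```text
clock: 45.92
tcp_pos: [0.4284, -0.0916, 0.056]
tcp_rot: [0.665, 0.747, -0.0, -0.0]
wrist_force: [-0.0, 0.9, -1.7]
opening: 0.0203
grasp_force: 42.9
```

Call:
step_arm:
  targets:
    - [0,0,-0.1,0]
    - [0,0,-0.3,0]
    - [0,0,-0.55,0]
    - [0,0,-0.67,0]
    - [0,0,-0.67,0]

```text
clock: 46.55
tcp_pos: [0.4299, -0.0923, 0.192]
tcp_rot: [0.665, 0.747, 0.001, 0.002]
wrist_force: [0.6, 0.1, -2.1]
opening: 0.0205
grasp_force: 42.9
```

Run:
```python
from h import *
s=robot.sense();print(s['tcp_pos'],s['wrist_force'],s['opening']);go([.6528,-.0877,.19],1.4886)
```

```text
[ 0.429925   -0.09229754  0.19204088] [ 0.6246403   0.07117135 -2.09121526] 0.020456887063650942
row [-0.105  1.11   0.015] 0.099 | yaw0 1.686 j6 -0.6 j1 -0.48
```

Call:
step_arm:
  targets:
    - [-0.03,0.25,0,0.05]
    - [-0.05,0.5,0,0.1]
    - [-0.08,0.75,0,0.099]
    - [-0.1,0.95,0,0.099]
    - [-0.105,1,0,0.099]
    - [-0.105,1,0,0.099]
    - [-0.105,1,0,0.099]
    - [-0.105,1,0,0.099]

```text
clock: 47.55
tcp_pos: [0.6289, -0.0896, 0.1904]
tcp_rot: [0.736, 0.677, -0.0, -0.0]
wrist_force: [0.4, 1.3, -1.1]
opening: 0.0203
grasp_force: 42.9
```

Run:
```python
from h import *
s=robot.sense();print(s['tcp_pos'],s['wrist_force'],s['opening']);go([.6528,-.0877,.14],1.4886)
```

```text
[ 0.62886689 -0.08962304  0.19039041] [ 0.36810305  1.33732127 -1.0927946 ] 0.020303607453785073
row [0.02  0.119 0.252] -0.001 | yaw0 1.487 j6 -0.24 j1 -0.33
```

Call:
step_arm:
  targets:
    - [0.02,0.115,0,0]
    - [0.02,0.115,0,0]
    - [0.02,0.115,0,0]
    - [0.02,0.115,0.1,0]
    - [0.02,0.115,0.2,0]
    - [0.02,0.115,0.25,0]
    - [0.02,0.115,0.25,0]
    - [0.02,0.115,0.25,0]

```text
clock: 48.55
tcp_pos: [0.6534, -0.0876, 0.1407]
tcp_rot: [0.736, 0.677, 0.0, 0.0]
wrist_force: [-0.3, 0.8, -1.1]
opening: 0.02
grasp_force: 42.9
```

Run:
```python
from h import *
s=robot.sense();print(s['tcp_pos'],s['wrist_force'],s['opening']);go([.6528,-.0877,.103],1.4886)
```

```text
[ 0.6533792  -0.08763067  0.14071248] [-0.29614892  0.79318884 -1.09091904] 0.020006029041872427
row [-0.001 -0.003  0.189] -0.0 | yaw0 1.488 j6 -0.23 j1 -0.31
```

Call:
step_arm:
  targets:
    - [0,0,0.04,0]
    - [0,0,0.08,0]
    - [0,0,0.12,0]
    - [0,0,0.15,0]
    - [0,0,0.17,0]
    - [0,0,0.18,0]
    - [0,0,0.187,0]
    - [0,0,0.187,0]

```text
clock: 49.55
tcp_pos: [0.6531, -0.0875, 0.103]
tcp_rot: [0.736, 0.677, 0.0, 0.0]
wrist_force: [0.8, -0.1, -2.4]
opening: 0.0204
grasp_force: 42.9
```

Call:
step_arm:
  targets:
    - [0,0,0.005,0]
    - [0,0,0.01,0]
    - [0,0,0.01,0]
    - [0,0,0.01,0]
    - [0,0,0.01,0]
  fingers: 0.2

```text
clock: 50.18
tcp_pos: [0.6531, -0.0875, 0.101]
tcp_rot: [0.736, 0.677, 0.0, 0.0]
wrist_force: [0.1, 0.1, 0.0]
opening: 0.0679
grasp_force: 0.0
```

Call:
step_arm:
  targets:
    - [0,0,-0.15,0]
    - [0,0,-0.35,0]
    - [0,0,-0.55,0]
    - [0,0,-0.8,0]
    - [0.2,-0.2,-0.9,0]
    - [0.4,-0.4,-0.9,0]
    - [0.6,-0.6,-0.9,0]
    - [0.8,-0.6,-0.9,0]
    - [1,-0.6,-0.9,0]
    - [1,-0.6,-0.9,0]

```text
clock: 51.42
tcp_pos: [0.5497, 0.1242, 0.2811]
tcp_rot: [0.735, 0.679, 0.0, -0.0]
wrist_force: [0.4, -0.5, -0.1]
opening: 0.0683
grasp_force: 0.0
```

Call:
step_arm:
  targets:
    - [0.2,0,0,0]
    - [0.4,0,0,0]
    - [0.6,0,0,0]
    - [0.7,0,0,0]
    - [0.7,0,0,0]
    - [0.7,0,0,0]

```text
clock: 52.18
tcp_pos: [0.5617, 0.2599, 0.2808]
tcp_rot: [0.736, 0.677, -0.0, 0.0]
wrist_force: [0.2, 0.0, 0.4]
opening: 0.0684
grasp_force: 0.0
```

Run:
```python
from blobs import *
c=cam('wrist');d=cam('scene');pickle.dump((c,d),open('w11.pkl','wb'));print(robot.sense()['tcp_pos'])
for z in(0,.054): print(proj(c,[.5,.315,z]),proj(c,[.64,.3,z]))
save('w11',np.hstack([c[0][0:240,160:480],cv2.resize(d[0][175:325,180:380],(320,240))]),1.25)
```

```text
[0.56180614 0.25988534 0.28095205]
[266.5501298  116.25087623] [377.08288263 118.7967525 ]
[259.05609384 118.56570508] [385.53984955 121.47285242]
```

View pics/w11.png

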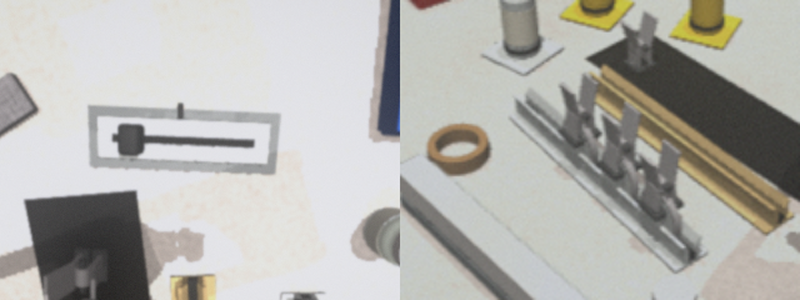

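All three clips stand upright on their lids, at (575,115), (620,140) and (662,180) in the right half. In the left half the dimmer grip is at (131,139), the pointer at (180,110), and the track corners are (90,106), (280,113), (275,174) and (89,166).

Run:
```python
from blobs import *
c,d=pickle.load(open('w11.pkl','rb')); g=cv2.cvtColor(c[0],cv2.COLOR_RGB2GRAY)
f=lambda x,y:(160+x/1.25,y/1.25)
K=[ray(c,f(*p),.014)[:2] for p in[(90,106),(280,113),(275,174),(89,166)]]
# corners order: topleft, topright, botright, botleft ; image right=+x world
e=(K[1]-K[0]+K[2]-K[3])/2; print('len,wid',np.linalg.norm(e).round(4),np.linalg.norm((K[0]-K[3]+K[1]-K[2])/2).round(4)); ax=e/np.linalg.norm(e); ctr=np.mean(K,0)
n=np.array([-ax[1],ax[0]]); print('axis',ax.round(4),'ctr',ctr.round(4),'yaw',np.arctan2(ax[1],ax[0]).round(3))
m=(g<75).astype(np.uint8); 
def box(x0,x1,y0,y1):
    u0,v0=f(x0,y0);u1,v1=f(x1,y1); u0,v0,u1,v1=map(int,(u0,v0,u1,v1)); ys,xs=np.nonzero(m[v0:v1,u0:u1]); return xs+u0,ys+v0
xs,ys=box(174,188,98,122); print('ptr px',xs.min(),xs.max(),ys.min(),ys.max(),len(xs))
P=ray(c,(xs.mean(),ys.mean()),.012)[:2]; print('ptr',P.round(4),'along',((P-ctr)@ax).round(4),'off',((P-ctr)@n).round(4))
m2=(g<80).astype(np.uint8); m2=cv2.morphologyEx(m2,cv2.MORPH_OPEN,np.ones((9,9),np.uint8)); u0,v0=map(int,f(105,120));u1,v1=map(int,f(155,160))
ys,xs=np.nonzero(m2[v0:v1,u0:u1]);xs+=u0;ys+=v0;print('grip px',xs.min(),xs.max(),ys.min(),ys.max())
G=ray(c,(xs.mean()+.5*0,ys.mean()),.05)[:2]; print('grip',G.round(4),'along',((G-ctr)@ax).round(4),'off',((G-ctr)@n).round(4))
for z in(.054,.034): 
    a=ray(c,(xs.min()-.5,ys.mean()),z)[:2];b=ray(c,(xs.max()+.5,ys.mean()),z)[:2]; print(z,'edges along',((a-ctr)@ax).round(4),((b-ctr)@ax).round(4))
```

```text
len,wid 0.1844 0.0577
axis [ 0.9924 -0.1228] ctr [0.5522 0.316 ] yaw -0.123Traceback (most recent call last):
  File "<stdin>", line 11, in <module>
    return umr_minimum(a, axis, None, out, keepdims, initial, where)
ValueError: zero-size array to reduction operation minimum which has no identity
```

Run:
```python
from blobs import *
c,d=pickle.load(open('w11.pkl','rb')); g=cv2.cvtColor(c[0],cv2.COLOR_RGB2GRAY).astype(int)
f=lambda x,y:(160+x/1.25,y/1.25)
K=[ray(c,f(*p),.003)[:2] for p in[(90,106),(280,113),(275,174),(89,166)]]
e=(K[1]-K[0]+K[2]-K[3])/2; ax=e/np.linalg.norm(e); ctr=np.mean(K,0); n=np.array([-ax[1],ax[0]]); print(ax,ctr)
print('ptr region\n',g[80:97,296:312]); print('grip region\n',g[96:127:2,246:282])
```

```text
[ 0.99242817 -0.12282643] [0.55179842 0.3156383 ]
ptr region
 [[226 226 226 226 226 224 223 224 224 225 224 225 225 226 226 226]
 [226 224 226 227 225 223 216 211 207 212 218 223 225 226 227 225]
 [227 227 226 226 225 217 188 167 161 170 193 218 226 226 227 226]
 [227 226 226 225 223 207 162 123 116 125 163 207 223 224 227 226]
 [226 226 225 225 219 196 144 102  94 104 148 199 223 226 227 227]
 [223 222 221 221 213 180 131  94  91  99 141 195 221 223 227 225]
 [211 210 209 207 197 166 122  94  89  96 137 190 212 220 219 218]
 [186 187 185 184 177 155 117  91  89  97 130 174 195 196 195 196]
 [172 171 170 167 165 150 116  92  91  96 120 161 177 176 180 179]
 [172 167 166 168 164 148 115  90  91  98 120 152 173 173 175 176]
 [173 173 172 170 168 152 119  92  91  93 118 151 170 175 175 177]
 [174 175 174 175 172 155 119  93  91  97 117 148 170 177 177 177]
 [173 173 175 175 174 154 119  92  93  96 118 151 171 175 179 177]
 [175 170 170 174 173 151 120  96  90  96 120 149 165 174 175 176]
 [178 177 177 177 172 151 130 109 103 111 130 147 163 168 171 174]
 [199 196 192 192 191 178 164 155
[... 1799 characters left out ...]
  78  82  84  81  85  85  82
   86  88  85  83  83  78  75  71  69  72  95 148 206 225 226 226 226 226]
 [225 226 227 227 227 225 223 207 156 101  78  78  79  79  82  82  82  82
   84  85  83  85  77  77  72  71  72  82 119 177 217 226 226 227 226 227]
 [226 227 227 226 227 225 225 221 191 139  95  82  75  78  73  78  76  79
   79  79  81  81  79  78  82  94 115 142 175 212 224 226 227 226 227 227]
 [225 224 224 224 225 224 225 224 213 187 158 144 132 125 125 126 126 121
  118 118 118 118 121 132 159 190 208 219 223 226 226 226 226 226 226 226]
 [171 173 176 178 181 182 184 188 184 175 159 154 151 157 158 163 165 162
  153 150 150 156 161 169 189 200 210 210 214 214 213 215 216 217 220 218]]
```

Run:
```python
from blobs import *
c,d=pickle.load(open('w11.pkl','rb')); ax=np.array([.9924,-.1228]);ctr=np.array([.5518,.3156]);n=np.array([.1228,.9924])
for z in(.012,.016,.02):
    P=ray(c,(304,88.5),z)[:2]; print('ptr',z,P.round(4),((P-ctr)@ax).round(4),((P-ctr)@n).round(4))
L=ray(c,(253.9,111.5),.054)[:2];G=L+.01*ax; print('grip',G.round(4),((G-ctr)@ax).round(4),((G-ctr)@n).round(4)); Rr=ray(c,(270,111.5),.054)[:2]; print(((Rr-L)@ax))
# goal
s=((P-ctr)@ax); a=((G-ctr)@ax); T=G+(s-a)*ax; print('travel',s-a,'target',T.round(4)); go([*G,.14],np.arctan2(.9924,.1228))
```

```text
ptr 0.012 [0.5512 0.344 ] -0.0041 0.0281
ptr 0.016 [0.5513 0.3439] -0.0039 0.028
ptr 0.02 [0.5515 0.3437] -0.0038 0.0279
grip [0.5053 0.3218] -0.0469 0.0005
0.017775870781542073
travel 0.043187374205654216 target [0.5481 0.3165]
row [ 0.285 -0.308  0.705] 0.019 | yaw0 1.486 j6 0.33 j1 0.24
```

Call:
step_arm:
  targets:
    - [0.15,-0.15,0,0.019]
    - [0.285,-0.308,0,0.019]
    - [0.285,-0.308,0.3,0.019]
    - [0.285,-0.308,0.6,0.019]
    - [0.285,-0.308,0.7,0.019]
    - [0.285,-0.308,0.7,0.019]
    - [0.285,-0.308,0.7,0.019]

```text
clock: 53.15
tcp_pos: [0.507, 0.3236, 0.1438]
tcp_rot: [0.749, 0.663, 0.002, 0.001]
wrist_force: [-0.1, -0.8, 0.7]
opening: 0.0686
grasp_force: 0.0
```

Run:
```python
from h import *
print(robot.sense()['tcp_pos']);go([.5053,.3218,.03],1.4477)
```

```text
[0.50701468 0.323594   0.1437783 ]
row [-0.011 -0.01   0.569] 0.001 | yaw0 1.449 j6 0.49 j1 0.37
```

Call:
step_arm:
  targets:
    - [-0.01,-0.01,0.2,0]
    - [-0.01,-0.01,0.4,0]
    - [-0.01,-0.01,0.53,0]
    - [-0.01,-0.01,0.57,0]
    - [-0.01,-0.01,0.57,0]

```text
clock: 53.78
tcp_pos: [0.504, 0.3219, 0.0285]
tcp_rot: [0.749, 0.663, 0.001, 0.0]
wrist_force: [0.0, 1.0, 0.5]
opening: 0.0683
grasp_force: 0.0
```

Call:
step_arm:
  targets:
    - [0,0,0,0]
    - [0,0,0,0]
    - [0,0,0,0]
    - [0,0,0,0]
    - [0,0,0,0]
    - [0,0,0,0]
  fingers: 1
  force: 25

```text
clock: 54.52
tcp_pos: [0.5034, 0.3217, 0.0279]
tcp_rot: [0.749, 0.663, 0.001, 0.0]
wrist_force: [-0.8, -0.2, 6.6]
opening: 0.0199
grasp_force: 29.5
```

Run:
```python
from h import *
print(robot.sense()['tcp_pos']);go([.5481,.3165,.03])
```

```text
[0.50336296 0.32171144 0.02793059]
row [ 0.001  0.225 -0.01 ] 0 | yaw0 1.45 j6 0.49 j1 0.37
```

Call:
step_arm:
  targets:
    - [0,0.05,0,0]
    - [0,0.1,0,0]
    - [0,0.15,0,0]
    - [0,0.2,0,0]
    - [0,0.225,0,0]
    - [0,0.225,0,0]
    - [0,0.225,0,0]

```text
clock: 55.4
tcp_pos: [0.5487, 0.316, 0.0279]
tcp_rot: [0.749, 0.663, 0.001, 0.001]
wrist_force: [1.5, -0.8, 5.4]
opening: 0.0196
grasp_force: 29.5
```

Call:
step_arm:
  targets:
    - [0,0,0,0]
    - [0,0,0,0]
    - [0,0,0,0]
    - [0,0,0,0]
    - [0,0,0,0]
  fingers: 0

```text
clock: 56.02
tcp_pos: [0.5473, 0.316, 0.0268]
tcp_rot: [0.749, 0.663, -0.0, -0.0]
wrist_force: [0.3, 0.3, 0.1]
opening: 0.0852
grasp_force: 0.0
```

Call:
step_arm:
  targets:
    - [0,0,-0.2,0]
    - [0,0,-0.5,0]
    - [0,0,-0.8,0]
    - [-0.1,0,-1,0]
    - [-0.25,0,-1,0]
    - [-0.25,0,-1,0]
    - [-0.25,0,-1,0]

```text
clock: 56.9
tcp_pos: [0.5411, 0.2666, 0.2265]
tcp_rot: [0.749, 0.663, -0.0, -0.0]
wrist_force: [-0.6, 0.7, 0.8]
opening: 0.0849
grasp_force: 0.0
```

Run:
```python
from blobs import *
c=cam('wrist');pickle.dump(c,open('w12.pkl','wb')); g=cv2.cvtColor(c[0],cv2.COLOR_RGB2GRAY).astype(int)
p=proj(c,[.5515,.3439,.016]);q=proj(c,[.5481,.3165,.054]);print(robot.sense()['tcp_pos'],'expected ptr',p,'grip top',q)
u,v=map(int,p);print(g[v-12:v+12:2,u-10:u+11]); u,v=map(int,q); print(g[v-20:v+24:3,u-18:u+19])
```

```text
[0.54109325 0.26682463 0.22632583] expected ptr [319.53216106  91.75503844] grip top [319.57044935 121.14649334]
[[218 219 217 218 217 219 218 219 218 219 219 219 219 220 218 220 220 219
  220 219 220]
 [219 218 218 220 218 218 217 218 218 219 220 220 220 218 219 219 219 219
  218 220 218]
 [219 219 220 219 218 219 218 216 213 209 208 209 212 217 219 218 219 219
  219 219 218]
 [220 220 221 219 220 219 215 200 166 139 127 137 159 201 217 219 219 219
  217 220 219]
 [219 219 219 219 217 215 207 181 136  96  88  94 137 190 216 220 220 218
  220 218 220]
 [208 205 207 205 206 193 172 141 110  88  83  92 126 177 201 206 206 207
  206 206 205]
 [161 161 161 161 160 161 148 121  96  86  84  84 105 137 157 163 165 162
  164 164 163]
 [158 155 155 156 158 150 145 119  92  84  80  82 102 132 153 158 157 158
  159 158 159]
 [160 155 156 158 156 155 145 124  98  83  83  84 102 132 150 159 158 159
  157 156 158]
 [159 158 156 155 157 156 154 138 107  85  82  84 102 130 150 154 157 158
  158 157 156]
 [169 169 169 170 169 168 162 154 146 135 137 142 147 159 164 164 170 165
  169 168 168]
 [215 21
[... 1707 characters left out ...]
  77  78  78  78  78  76  78  75  73  74  93 144 195 216 219 221 220 219
  219]
 [220 220 218 211 198 185 181 177 174 158 133 111  94  84  77  79  81  80
   81  77  79  81  81  83  89  91 107 131 163 197 215 219 219 220 221 220
  220]
 [174 175 176 176 173 160 146 140 139 146 146 145 145 141 135 133 133 132
  136 143 145 144 149 162 168 171 173 180 178 178 179 179 183 178 174 171
  169]
 [165 163 165 165 164 163 165 164 164 165 167 169 165 163 161 163 164 164
  165 164 167 165 162 164 164 163 165 162 165 163 161 155 154 151 146 146
  144]
 [165 164 166 163 163 164 167 165 164 165 163 167 168 165 168 165 165 164
  165 165 164 169 165 164 165 163 162 158 160 156 149 148 150 148 147 146
  148]]
```

The grip is level with the pointer to within about 1 mm (column 320 against 319), and the arm is clear of everything, so I hand in.

```bash
python3 -c "
from cell import robot
print(robot.sense()['clock'],robot.finish_job())"
```

```text
the job is handed in; nothing more can be done
56.95 None
```

The job is handed in at 57 s: I pressed the cap fully down and released it (I did not re-check its rise on camera), the three lids present are seated in the rack, each with an upright clip, and the dimmer grip is about 1 mm from level with the pointer.

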